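# Gauge the kiln props and box them

### The arm

A 6-joint arm with a two-finger parallel gripper is mounted at the origin on the work surface. World frame = base frame: x ahead of the robot, y to its left, z up, the work surface at z = 0. Lengths are in m, angles in degrees, forces in N, time in s.
With the tool pointing down it reaches from about 0.35 to 0.875 m from the base axis. Payload 4.2 kg.
Tool frame: the origin (TCP) lies on the centre line of the jaws, within the pads' length; the fingertips stand r.tip_extent ahead of it and the grasp point (between the pads) lies 11 mm behind it (r.tip_extent is the distance from the TCP to the fingertips, in m); z points along the fingers, y is the line along which they close (so a half turn about z gives the same grasp; the last joint's range is limited). The gripper opens to 87 mm and grips with 3 to 60 N. Pads are 19 mm wide; open, the fingers measure 117 mm over their backs; the gripper's body (75 mm by 190 mm) begins 51 mm behind the grasp point.
Start: joints at [83.858, 22.042, 0.453, 0, -68.411, -14.817], TCP at [0.224, 0.584, 0.193] pointing down, gripper open.
Joint ranges: [-179.83, 179.83], [-69.29, 118.12], [-61.27, 80.66], [-181.25, 117.63], [-171.15, -9.14], [-177.46, 177.46]. Speed limits (degrees/s): [159.86, 159.86, 180, 180, 180, 180].

### API

Orientations are given as a 3x3 rotation matrix whose columns are the frame's x, y, z axes.
In Python, from station import r gives the robot as it stands.
- The arm moves only by the shell command python3 -m jog 'ROWS'. ROWS is text: rows parted by semicolons, each of 5 numbers parted by spaces: the opening, from 0 (shut) to 1 (fully open), then the shift along the world's x, y, z in mm, then the turn about the world's z in degrees. In form: hand dx dy dz roll; .... A call has 1 to 5 rows; each row shifts and turns the commanded pose from where the row before left it; what a row does not reach is not made up. A row lasts 1/8 s, in which the tool goes at most 62.5 mm and 10.7 degrees, less where a joint would pass 70% of its speed; a pose out of reach is approached as far as the arm can. A call is refused whole if a number of a shift passes 62.5 or a number of a turn 10.7, either way. A call with a gripper value outside its range is refused whole. The fingers move at their own pace and stop on an object; the grip force is fixed at half the most. Time passes only in rows, so rows that do not move let the fingers close. It gives the time, the measured TCP pose, the force, the opening and the grip force at its end, in the units of the state.
- r.sense(): the state, without advancing time (a new reading comes with each control period).
- r.capture(name): name is "scene" or "top" or "wrist"; returns a dict with "pixels" (400x640x3 uint8, red, green, blue), "fovy" (degrees; the focal length in pixels is half the picture's height over the tangent of half this angle, whatever the lens; pixels are square), "cx", "cy" (the principal point, pixels), "origin" and "orientation" of the camera in the world; the wrist camera has in their place "T_tool_cam" (4x4, takes a point from camera to tool coordinates, whose origin is the TCP and whose axes are the flange's). Camera axes: x right, y down, z forward; pixel columns grow to the right and rows downward; lengths in m; the calibration is good to about 2 mm. A picture is of the moment at which its call begins: read the wrist's pose just before it. There is no depth.
- r.finish_job(): hands the job in; it is judged then, once.
The state is a dict: "time_s": time; "joints": joint angles; "joint_velocities": joint speeds; "effort": joint torques, N m; "tcp_pos": TCP position; "ee_rot": TCP orientation; "wrist_force": force on the tool from outside, world axes, zero at the start; "moment": the same for the moment, N m; "gripper_width": opening from 0.0 (shut) to 1.0 (fully open); "gripper_force": force on a finger pad.
Only numpy, scipy, OpenCV 4.12 (cv2) and the standard library are available. Lean on these libraries where they do the work, as an engineer would, in place of code of your own. Each camera call takes 0.05 s, during which the arm holds its last target. There are 200 camera calls.

### The job

Check the length of every kiln prop on the bench in the bench caliper, one at a time, longest prop first and shortest last: lay it lengthways between the jaws, slide the jaw shut gently until the prop visibly pushes the sprung anvil back, keep it pressed for a second, then open the jaw again. Put every checked prop in the open well of the wooden box and finish by sliding the box's cover fully shut over them. Leave the other pottery things where they are.

Things in the scene. Friction and masses are not known exactly. Their poses are not given: they have to be found in the camera images.
- prop_bar: Cream fired-clay kiln prop lying on its side: plain square bar, 130 long x 30 wide x 30 high (mm). Origin: centre of the underside; x along the length, z up. May be absent.
- prop_waisted: Cream fired-clay kiln prop lying on its side: bar with thick square ends, 112 long; ends 36 wide x 34 high and 16 long, waist between them 26 wide with its underside 4 and its top 30 above the underside of the ends (mm). Origin: centre of the underside; x along the length, z up. May be absent.
- prop_flat: Cream fired-clay kiln prop lying on its side: flat bar, 94 long x 36 wide x 24 high (mm). Origin: centre of the underside; x along the length, z up. May be absent.
- prop_stepped: Cream fired-clay kiln prop lying on its side: short bar with one step, 76 long x 34 wide; 36 high over its -x half, 24 high over its +x half (mm). Origin: centre of the underside; x along the length, z up. May be absent.
- caliper: Bench caliper fixed to the table: grey base plate 100 (x) x 300 (y) mm; a prop is laid along y on its flat deck, 15 mm above the table. Steel beam, 22 mm high, at x = 50..62 mm. Origin: centre of the base's underside; y is the measuring axis. A fixed grey housing at y = -150..-118 mm, 60 high, carries the sprung anvil; the sliding jaw is on the +y side.
- anvil_face (a point): Middle of the foot of the anvil's face when at rest: caliper x = 0, y = -85 mm, z = 15 mm (deck height); axes as the caliper's. Anvil and jaw faces are 56 mm wide and stand 40 mm above the deck.
- anvil (a joint): How far the sprung steel anvil is pushed back along caliper -y (m): 0 at rest, 0.010 hard against its stop; spring 0.8 N/mm with about 1 N of preload.
- jaw (a joint): Gap between the faces of the sliding jaw and the resting anvil (m): 0 touching, 0.165 fully open; grows along caliper +y. The jaw stays where left (friction about 2.5 N).
- jaw_grip (a point): Point to grip on the sliding jaw's upright black grip, 28 (x) x 22 (y) mm, which stands on the 20 mm thick steel jaw from 55 to 95 mm above the table; this point is at 81 mm, on the grip's axis, 11 mm behind the jaw's face. Axes as the caliper's.
- box: Wooden storage box fixed to the table, 58 mm high. Its open well is 200 (x) x 160 (y) mm inside, with 8 mm walls and floor; a closed roofed half lies on the +y side of the well, where the cover slides when opened. Origin: under the centre of the well.
- well (a point): Centre of the well's inner floor, 8 mm above the table; axes as the box's. Rim 50 mm above it.
- cover (a joint): Opening of the flat sliding cover of the box (m): 0 fully home over the well, 0.168 fully open over the roofed half; grows along box +y. Stays where left (friction about 2 N).
- cover_grip (a point): Point to grip on the cover's dark wooden bar, 70 (x) x 22 (y) mm, from 66 to 100 mm above the table, at the middle of the cover; this point is 89 mm above the table; axes as the box's.
- sponge: Bystander: ochre sponge 60 x 90 x 35, origin underside (mm).
- glaze_bowl: Bystander: pale green bowl, 110 across, 50 high, origin underside (mm).
- rib: Bystander: flat wooden rib, 115 x 50 x 7, origin underside (mm).
- tea_bowl: Bystander: unglazed cup, 84 across, 70 high, origin underside (mm).
- brush: Bystander: brush lying flat, about 200 long, origin underside (mm).
- vase: Bystander: small unglazed vase, 90 across, 110 high, origin underside (mm).
- loop_tool: Bystander: wooden-handled loop tool lying flat, 160 long, origin underside (mm).
Mind the look-alikes: they are no part of the job. Leave any black or yellow look-alike of the prop_stepped alone. Leave any green look-alike of the prop_waisted alone.

How it is judged (in metres and radians):
On the way, in this order (a step that is already met when the one before it is completed fails the run):
1. prop_bar is pressed between the sliding jaw and the sprung anvil, the anvil pushed back by about 2 mm or more (contact force between jaw and prop_bar above 1 N and contact force between anvil and prop_bar above 2.5 N), for 0.5 s.
2. prop_waisted is pressed between the sliding jaw and the sprung anvil, the anvil pushed back by about 2 mm or more (contact force between jaw and prop_waisted above 1 N and contact force between anvil and prop_waisted above 2.5 N), for 0.5 s.
3. prop_flat is pressed between the sliding jaw and the sprung anvil, the anvil pushed back by about 2 mm or more (contact force between jaw and prop_flat above 1 N and contact force between anvil and prop_flat above 2.5 N), for 0.5 s.
4. prop_stepped is pressed between the sliding jaw and the sprung anvil, the anvil pushed back by about 2 mm or more (contact force between jaw and prop_stepped above 1 N and contact force between anvil and prop_stepped above 2.5 N), for 0.5 s.
At the end, for the whole second after the job is handed in: Every prop present lies at rest in the well of the box and the cover is within 8 mm of fully shut (value of joint cover below 0.008 m and x of prop_bar in the frame of well between -0.1 and 0.1 m and y of prop_bar in the frame of well between -0.08 and 0.08 m and z of prop_bar in the frame of well between -0.01 and 0.04 m and linear speed of each of prop_bar, prop_waisted, prop_flat, prop_stepped below 0.03 m/s and x of prop_waisted in the frame of well between -0.1 and 0.1 m and y of prop_waisted in the frame of well between -0.08 and 0.08 m and z of prop_waisted in the frame of well between -0.01 and 0.04 m and x of prop_flat in the frame of well between -0.1 and 0.1 m and y of prop_flat in the frame of well between -0.08 and 0.08 m and z of prop_flat in the frame of well between -0.01 and 0.04 m and x of prop_stepped in the frame of well between -0.1 and 0.1 m and y of prop_stepped in the frame of well between -0.08 and 0.08 m and z of prop_stepped in the frame of well between -0.01 and 0.04 m); the robot touches nothing.
It fails at once if a prop is squeezed with more than 40 N in the caliper (contact force between any of jaw, anvil and prop_bar above 40 N or contact force between any of jaw, anvil and prop_waisted above 40 N or contact force between any of jaw, anvil and prop_flat above 40 N or contact force between any of jaw, anvil and prop_stepped above 40 N).
It fails at once if a bystander is shifted by more than 50 mm (distance of any of sponge, glaze_bowl, rib, tea_bowl, brush, vase, loop_tool from where it was at the start of the episode above 0.05 m).
Of prop_bar, prop_waisted, prop_flat, prop_stepped only 2 to 3 are there at a start; the rules pass over those that are not, and their reading is None.
At some moment in a run one of prop_bar, prop_waisted, prop_flat, prop_stepped may be knocked a few centimetres aside while the robot is not near it.
Once in a run the grip may slacken for a moment while it holds something.
It also fails if it takes over 210 s, if anything falls off the work surface, if the arm or the gripper's body presses on something with over 40 N, if the wrist force passes 120 N, or if a joint passes its speed limit or range.

## Working session

There is one attempt and no reset: what is moved stays moved. The work goes in short steps, Python scripts to look and compute and a shell command to move; the robot and the scene stay as the last step left them, time stands still between calls to the robot, and variables do not carry over. Pictures are saved under pics/ and viewed, at most 14 in all, crops included, and the job is handed in when it is done.

```bash
ls; mkdir -p pics
cat > h.py <<'E'
import numpy as np, cv2
from station import r
def cam(name):
    s=r.sense(); c=r.capture(name)
    f=200/np.tan(np.radians(c["fovy"])/2)
    if name=="wrist":
        T=np.array(c["T_tool_cam"]); R=np.array(s["ee_rot"]); 
        o=R@T[:3,3]+np.array(s["tcp_pos"]); Rc=R@T[:3,:3]
    else: o=np.array(c["origin"]); Rc=np.array(c["orientation"])
    return dict(px=np.array(c["pixels"]),f=f,cx=c["cx"],cy=c["cy"],o=o,R=Rc)
def ray(c,u,v):
    d=c["R"]@np.array([(u-c["cx"])/c["f"],(v-c["cy"])/c["f"],1]); return d/np.linalg.norm(d)
def at(c,u,v,z):
    d=ray(c,u,v); return c["o"]+d*(z-c["o"][2])/d[2]
def proj(c,p):
    q=c["R"].T@(np.array(p)-c["o"]); return q[:2]/q[2]*c["f"]+[c["cx"],c["cy"]]
def tri(obs):
    A=np.zeros((3,3));b=np.zeros(3)
    for c,u,v in obs:
        d=ray(c,u,v);P=np.eye(3)-np.outer(d,d);A+=P;b+=P@c["o"]
    x=np.linalg.solve(A,b); return x
def save(c,n,crop=None,k=1):
    im=c["px"][:,:,::-1]
    if crop: im=im[crop[1]:crop[3],crop[0]:crop[2]]
    cv2.imwrite("pics/"+n,cv2.resize(im,None,fx=k,fy=k,interpolation=cv2.INTER_CUBIC))
def keep(c,n):
    import pickle; pickle.dump(c,open(n+".pkl","wb"))
def load(n):
    import pickle; return pickle.load(open(n+".pkl","rb"))
E
python3 - <<'E'
from h import *
for n in("top","scene"):
    c=cam(n);keep(c,n+"0");save(c,n+"0.png",None,1.25);print(n,c["o"],c["R"].round(2).tolist(),c["f"],c["cx"],c["cy"])
s=r.sense();print(r.tip_extent,s["tcp_pos"],s["ee_rot"],s["time_s"],s["wrist_force"])
E
```

```text
pics
top [0.40392051 0.01958644 1.17786679] [[0.0, -0.99, 0.14], [-1.0, -0.0, -0.0], [0.0, -0.14, -0.99]] 385.3549205909061 322.17262466518736 199.90878593004896
scene [ 0.96584211 -0.64440659  1.268372  ] [[0.85, 0.44, -0.29], [0.53, -0.7, 0.48], [0.01, -0.56, -0.83]] 394.15805066917693 312.6451918948021 199.57109299398928
0.008 [0.22334124 0.58311114 0.19230455] [[ 9.33789280e-01 -3.57822952e-01 -5.62696758e-04]
 [-3.57823373e-01 -9.33787529e-01 -1.81247339e-03]
 [ 1.23105361e-04  1.89381427e-03 -9.99998199e-01]] 0.1 [-0.96001797  0.00581285 -0.56614567]
```

View pics/top0.png

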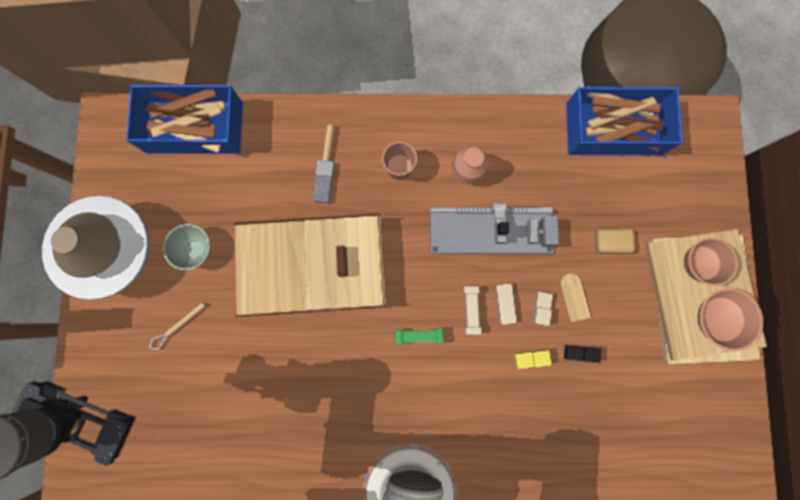

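View pics/scene0.png

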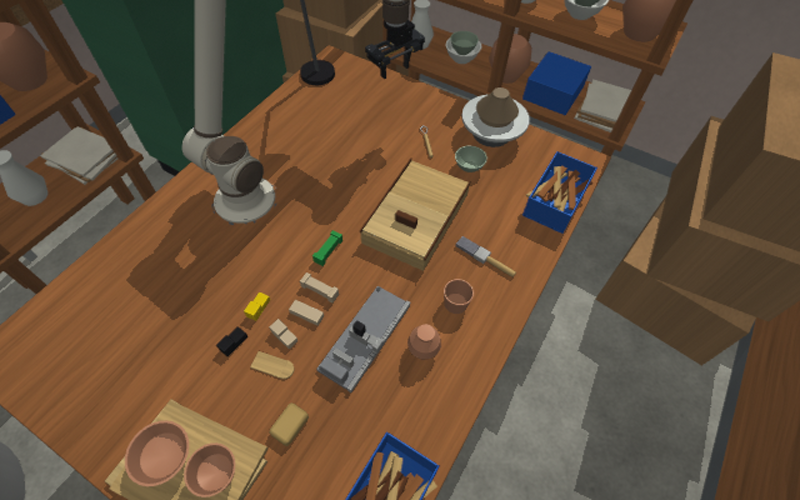

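The cream candidates in the top view are waisted (472,310), flat (507,303) and stepped (543,308). There is no bar. The green (420,337), yellow (533,359) and black (582,354) pieces are look-alikes, so I'll leave them alone. The cover is shut over the well, with its bar at (342,261), and the jaw is partly closed. One enlarged crop should confirm this.

Run:
```python
from h import *
c=load("top0");save(c,"t_crop.png",(310,155,480,275),4.6)
c=load("scene0");save(c,"s_crop.png",(205,130,385,320),3.1)
```

```text
(no output)
```

View pics/t_crop.png

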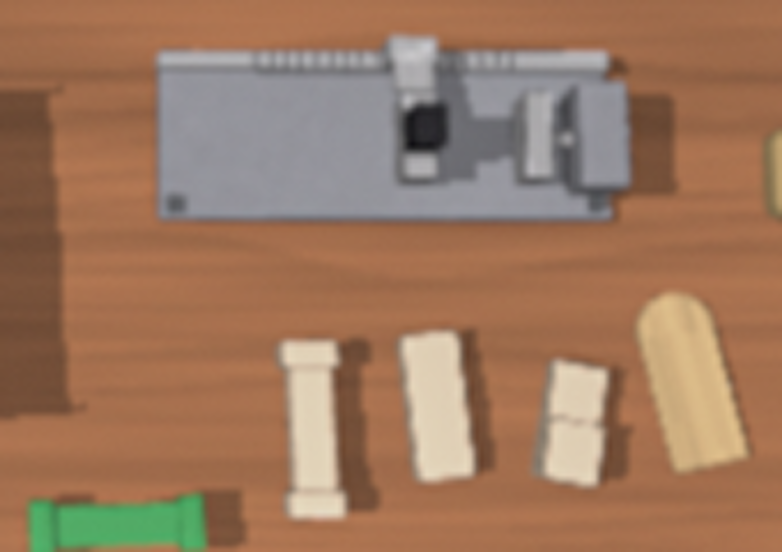

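View pics/s_crop.png

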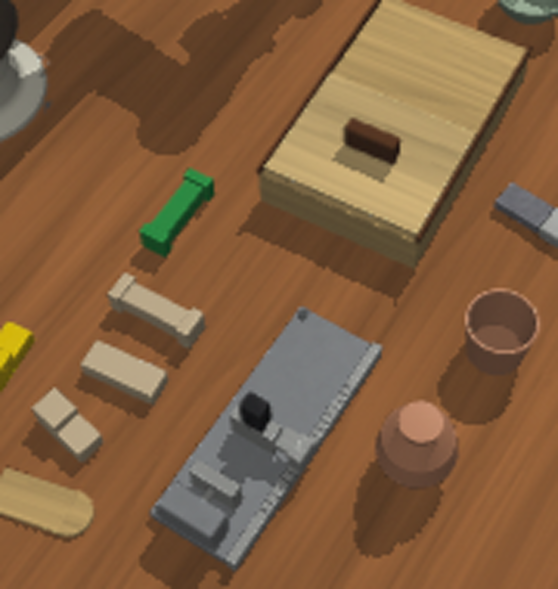

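Run:
```python
from h import *
t=load("top0");s=load("scene0")
T=lambda x,y:(t,310+x/4.6,155+y/4.6)
S=lambda x,y:(s,205+x/3.1,130+y/3.1)
mm=lambda p:(p*1000).round(0)
print("grip",mm(tri([T(427,126),S(255,404)])))
print("base corner L",mm(tri([T(160,218),S(303,311)])),mm(tri([T(612,218),S(154,514)])))
print("base edges z15",[mm(at(*T(*q),.015)) for q in((160,218),(612,218),(160,66))])
print("waist",mm(tri([T(313,430),S(156,309)])),"flat",mm(tri([T(437,406),S(124,369)])),"step",mm(tri([T(573,423),S(66,425)])))
F=lambda x,y:(t,x/1.25,y/1.25); G=lambda x,y:(s,x/1.25,y/1.25)
print("box top z60",[mm(at(*F(*q),.060)) for q in((235,224),(380,215),(384,305),(237,314))])
print("bar",mm(tri([F(342,261),S(373,136)])), mm(at(*F(342,261),.1)))
w,h=s["px"].shape[:2]
print(mm(at(*T(310,342),.034)),mm(at(*T(316,517),.034)),mm(at(*T(430,334),.024)),mm(at(*T(446,478),.024)),mm(at(*T(580,362),.024)),mm(at(*T(569,482),.036)))
```

```text
grip [ 607. -213.   88.]
base corner L [561. -51.  -0.] [ 562. -350.   10.]
base edges z15 [array([555., -53.,  15.]), array([ 556., -352.,   15.]), array([658., -53.,  15.])]
waist [ 419. -149.   18.] flat [ 435. -230.   17.] step [ 424. -319.   17.]
box top z60 [array([617., 411.,  60.]), array([640.,  70.,  60.]), array([428.,  59.,  60.]), array([406., 396.,  60.])]
bar [530. 157.  90.] [525. 153. 100.]
[ 472. -148.   34.] [ 361. -150.   34.] [ 479. -228.   24.] [ 386. -236.   24.] [ 461. -325.   24.] [ 384. -312.   36.]
```

```bash
python3 -m jog '1 34 -48 8 5; 1 34 -48 8 5; 1 34 -48 8 5; 1 34 -48 8 5; 1 34 -48 8 4.6'
```

```text
time_s: 0.72
tcp_pos: [0.3941, 0.3418, 0.2332]
ee_rot: [[0.998, 0.067, -0.0], [0.067, -0.998, -0.0], [-0.0, 0.0, -1.0]]
wrist_force: [0.4, 1.0, 0.5]
gripper_width: 1.0
gripper_force: 0.0
```

```bash
python3 -m jog '1 34 -48 0 0; 1 34 -48 0 0; 1 34 -48 0 0; 1 34 -48 0 0; 1 0 0 0 0'
python3 - <<'E'
from h import *
c=cam("wrist");keep(c,"w1");save(c,"w1.png");print(c["o"],c["R"].round(2).tolist())
E
```

```text
time_s: 1.35
tcp_pos: [0.5307, 0.1483, 0.2323]
ee_rot: [[0.998, 0.058, -0.002], [0.058, -0.998, -0.001], [-0.002, 0.001, -1.0]]
wrist_force: [-1.1, 0.4, 0.3]
gripper_width: 0.998
gripper_force: 0.0
[0.61239972 0.15320002 0.42238292] [[0.06, -0.95, -0.3], [-1.0, -0.05, -0.02], [0.0, 0.3, -0.95]]
```

View pics/w1.png

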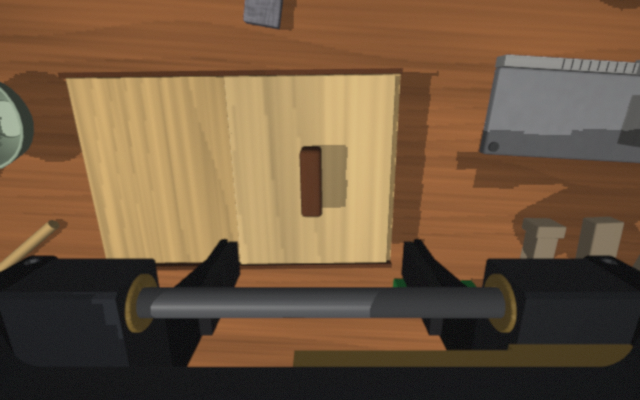

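The wrist view shows the dark bar's top at about (311,182). The cover's right corners are at (400,75) and (390,264), and the seam runs (225,77)–(239,264).

Run:
```python
from h import *
w=load("w1");t=load("top0")
mm=lambda p:(p*1000).round(1)
print("bar",mm(at(w,311,182,.1)),"tri",mm(tri([(w,311,182),(t,342/1.25,261/1.25)])))
for n,q in dict(a=(400,75),b=(390,264),l=(68,79),l2=(105,264)).items(): print(n,mm(at(w,*q,.060)))
print("bar ends",mm(at(w,311,149,.1)),mm(at(w,311,215,.1)))
```

```text
bar [531.4 157.5 100. ] tri [527.1 156.4  81. ]
a [637.8  73.6  60. ]
b [425.6  58.3  60. ]
l [614.7 409.4  60. ]
l2 [406.1 399.8  60. ]
bar ends [563.9 159.1 100. ] [496.9 155.8 100. ]
```

```bash
python3 -m jog '1 0 9 -50 0; 1 0 0 -50 0; 1 0 0 -45 0; 1 0 0 -9 0; 1 0 0 0 0' && python3 -m jog '0 0 0 0 0; 0 0 0 0 0; 0 0 0 0 0; 0 0 0 0 0; 0 0 0 0 0'
```

```text
time_s: 2.02
tcp_pos: [0.5298, 0.1616, 0.0799]
ee_rot: [[0.998, 0.065, 0.001], [0.065, -0.998, -0.0], [0.001, 0.0, -1.0]]
wrist_force: [0.5, -0.2, 0.3]
gripper_width: 0.998
gripper_force: 0.0
time_s: 2.65
tcp_pos: [0.5296, 0.1606, 0.0793]
ee_rot: [[0.998, 0.063, 0.0], [0.063, -0.998, 0.0], [0.0, -0.0, -1.0]]
wrist_force: [-1.9, 1.0, 0.3]
gripper_width: 0.519
gripper_force: 0.0
```

```bash
python3 -m jog '0 0 0 0 0; 0 0 0 0 0; 0 0 0 0 0; 0 0 0 0 0; 0 0 0 0 0' && python3 -m jog '0 -2 30 0 0; 0 -2 30 0 0; 0 -2 30 0 0; 0 -2 30 0 0; 0 0 0 0 0'
```

```text
time_s: 3.28
tcp_pos: [0.5295, 0.1606, 0.0793]
ee_rot: [[0.998, 0.063, 0.0], [0.063, -0.998, 0.0], [0.0, -0.0, -1.0]]
wrist_force: [0.1, 0.5, -0.1]
gripper_width: 0.019
gripper_force: 0.0
time_s: 3.9
tcp_pos: [0.5215, 0.2824, 0.0791]
ee_rot: [[0.998, 0.066, 0.0], [0.066, -0.998, 0.0], [0.0, -0.0, -1.0]]
wrist_force: [-0.9, 0.1, 0.6]
gripper_width: 0.008
gripper_force: 0.0
```

Run:
```python
from h import *
c=cam("wrist");keep(c,"w2");t=cam("top");keep(t,"t2")
a=c["px"];b=t["px"][150:270,170:330]
b=cv2.resize(b,(640,480))
im=np.vstack([a,b[:200*2][:, :]])
cv2.imwrite("pics/m2.png",cv2.resize(im,None,fx=.72,fy=.72)[:,:,::-1])
```

```text
(no output)
```

View pics/m2.png

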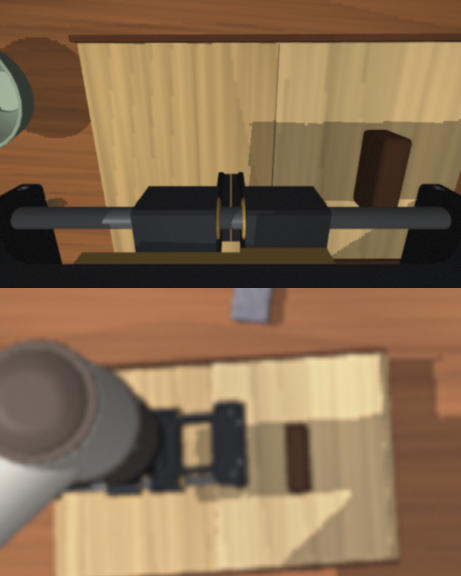

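Run:
```python
from h import *
w=load("w2");t=load("t2");s=r.sense();p=np.array(s["tcp_pos"]);print(p,s["ee_rot"])
for dz in(-.008,0,.011,.06): print(dz,proj(w,p+[0,0,dz]).round(),proj(t,p+[0,0,dz]).round())
u,v=370/.72,190/.72
c=r.capture("wrist");print(np.array(c["T_tool_cam"]).round(3).tolist())
for z in (.06,.1):print(at(w,386/.72,140/.72,z))
print([proj(t,[.531,.1575,z]) for z in (.066,.1)])
cv2.imwrite("pics/w2.png",w["px"][:,:,::-1])
```

```text
[0.52118869 0.28038555 0.07901622] [[ 9.97960203e-01  6.38356756e-02 -6.63198341e-04]
 [ 6.38353139e-02 -9.97960293e-01 -5.53031354e-04]
 [-6.97148741e-04  5.09567808e-04 -9.99999627e-01]]
-0.008 [323. 232.] [231. 211.]
0 [324. 237.] [230. 211.]
0.011 [324. 245.] [229. 210.]
0.06 [325. 291.] [225. 209.]
[[-0.0, -0.955, -0.296, 0.082], [1.0, -0.0, -0.0, 0.0], [0.0, -0.296, 0.955, -0.19], [0.0, 0.0, 0.0, 1.0]]
[0.55194894 0.14422913 0.06      ]
[0.56166087 0.17164511 0.1       ]
[array([273.4140515, 208.1638094]), array([271.94309739, 206.78678366])]
```

View pics/w2.png

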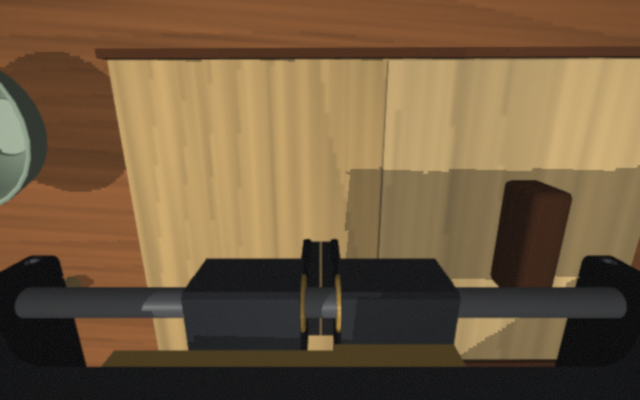

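Run:
```python
from h import *
a=load("w1");b=load("w2");t=load("top0")
mm=lambda p:(p*1000).round(1)
print(mm(tri([(a,322,150),(b,571,194)])),mm(tri([(a,301,148),(b,537,184)])))
print("seam end",mm(tri([(a,225,77),(b,388,60)])),mm(tri([(a,68,79),(b,107,60)])))
for z in(.07,.08,.09,.1):
  print(z,mm(at(a,311,182,z)),mm(at(t,342/1.25,261/1.25,z)))
```

```text
[562.1 148.5  93.7] [564.8 168.8  94.5]
seam end [625.7 250.2  60.5] [615.4 420.9  44.4]
0.07 [523.9 157.9  70. ] [528.7 156.4  70. ]
0.08 [526.4 157.7  80. ] [527.6 155.2  80. ]
0.09 [528.9 157.6  90. ] [526.4 154.   90. ]
0.1 [531.4 157.5 100. ] [525.3 152.7 100. ]
```

```bash
python3 -m jog '0 0 0 50 0; 0 3 -40 5 0; 0 3 -60 0 0; 0 3 -60 0 0; 0 0 0 0 0' && python3 -m jog '0 0 0 -30 0; 0 0 0 -25 0; 0 0 0 0 0; 0 0 8 0 0; 0 0 10 0 0'
```

```text
time_s: 4.68
tcp_pos: [0.5297, 0.1161, 0.1345]
ee_rot: [[0.998, 0.057, -0.001], [0.057, -0.998, -0.0], [-0.001, 0.0, -1.0]]
wrist_force: [-0.3, 0.7, -0.0]
gripper_width: 0.005
gripper_force: 0.0
time_s: 5.3
tcp_pos: [0.5314, 0.1398, 0.0806]
ee_rot: [[0.998, 0.064, 0.002], [0.064, -0.998, 0.001], [0.003, -0.001, -1.0]]
wrist_force: [0.7, 0.5, 0.3]
gripper_width: 0.007
gripper_force: 0.0
```

```bash
python3 -m jog '0 0 8 0 0; 0 0 8 0 0; 0 0 0 0 0'
python3 - <<'E'
from h import *
c=cam("wrist");keep(c,"w3");t=cam("scene");keep(t,"s3")
a=c["px"][50:330,120:560]
b=cv2.resize(t["px"][120:220,280:390],(440,400))
cv2.imwrite("pics/m3.png",np.vstack([a,b])[:,:,::-1][:600])
E
```

```text
time_s: 5.68
tcp_pos: [0.5306, 0.1554, 0.0794]
ee_rot: [[0.998, 0.065, 0.0], [0.065, -0.998, 0.0], [0.0, -0.0, -1.0]]
wrist_force: [-0.3, -0.5, -0.8]
gripper_width: 0.002
gripper_force: 0.0
```

View pics/m3.png

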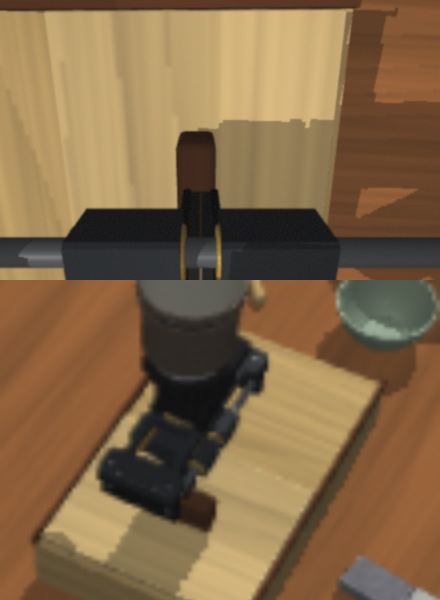

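Run:
```python
from h import *
from scipy.optimize import least_squares
w=load("w3");print(w["o"])
top0=load("top0")
print(proj(w,[.5639,.159,.1]),"obs 316,183",proj(w,[.6378,.0736,.06]),"obs 465-472,60")
s=load("s3");p=np.array(r.sense()["tcp_pos"])
for dz in(-.008,0,.04,.08): print(dz,proj(s,p+[0,0,dz]).round(1), "crop",((proj(s,p+[0,0,dz])-[280,120])*4+[0,280]).round())
print("bar top ends",[((proj(s,q)-[280,120])*4+[0,280]).round() for q in([.5639,.159,.1],[.4969,.156,.1])])
```

```text
[0.61190436 0.16059805 0.26959299]
[317.55125238 193.00454595] obs 316,183 [473.46895024  60.55970669] obs 465-472,60
-0.008 [323.9 177.6] crop [176. 510.]
0 [324.  176.3] crop [176. 505.]
0.04 [324.3 169.8] crop [177. 479.]
0.08 [324.7 162.9] crop [179. 452.]
bar top ends [array([210., 504.]), array([147., 476.])]
```

```bash
for i in 1 2 3; do python3 -m jog '0 0 0 -4 0; 0 0 0 0 0; 0 0 0 0 0' | grep -E 'tcp|wrist'; done
```

```text
tcp_pos: [0.5305, 0.1544, 0.0751]
wrist_force: [-0.7, -0.3, -0.2]
tcp_pos: [0.5305, 0.1546, 0.0712]
wrist_force: [-0.1, -0.1, 0.2]
tcp_pos: [0.5307, 0.1546, 0.071]
wrist_force: [-7.8, -0.0, 20.7]
```

The fingertips touched the bar top at reported TCP z = 0.071. In the wrist view they also sit about 25–30 mm higher than the stated tip extent. So the real tips are roughly 25–29 mm above where the text puts them. I'll check this by descending beside the bar.

```bash
python3 -m jog '0 0 0 15 0; 0 2 -38 0 0; 0 0 0 -15 0; 0 0 0 -12 0; 0 0 0 0 0' | grep -E 'tcp|wrist'; python3 -m jog '0 0 0 -8 0; 0 0 0 -6 0; 0 0 0 0 0' | grep -E 'tcp|wrist'
```

```text
tcp_pos: [0.5315, 0.1167, 0.0535]
wrist_force: [0.1, 0.2, -0.3]
tcp_pos: [0.5321, 0.1167, 0.0406]
wrist_force: [-0.2, 0.7, -1.1]
```

```bash
python3 -m jog '0 0 8 2 0; 0 0 8 0 0; 0 0 8 0 0; 0 0 8 0 0; 0 0 0 0 0' | grep -E 'tcp|wrist'; python3 -m jog '0 -1 20 0 0; 0 -1 20 0 0; 0 -2 20 0 0; 0 -1 20 0 0; 0 0 0 0 0' | grep -E 'tcp|wrist'
```

```text
tcp_pos: [0.5327, 0.1495, 0.0432]
wrist_force: [0.5, -0.3, 0.6]
tcp_pos: [0.5282, 0.2315, 0.0433]
wrist_force: [-1.0, -0.9, 0.2]
```

Run:
```python
from h import *
c=cam("wrist");keep(c,"w4");t=cam("top");keep(t,"t4")
b=cv2.resize(t["px"][150:270,170:330],(640,480))[:250]
cv2.imwrite("pics/m4.png",np.vstack([c["px"][:330],b])[:,:,::-1])
```

```text
(no output)
```

View pics/m4.png

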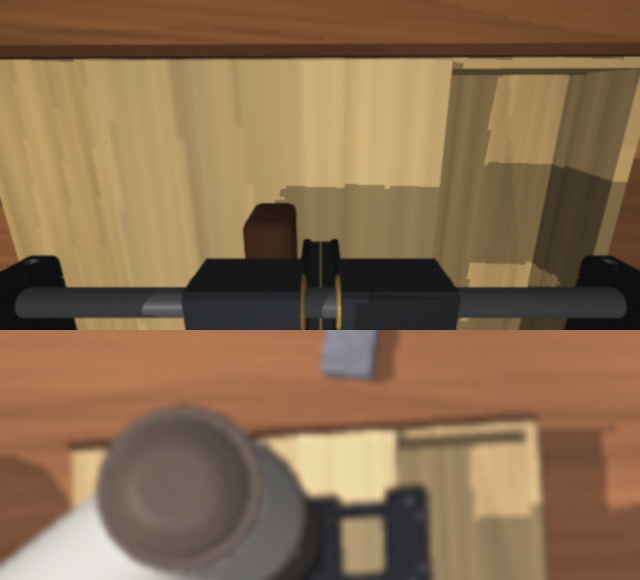

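Pushing works and the cover is about 100 mm open. I'll keep going until the bar meets its stop.

```bash
python3 -m jog '0 -1 15 0 0; 0 -1 15 0 0; 0 -1 15 0 0; 0 -1 12 0 0; 0 0 0 0 0' | grep -E 'tcp|wrist'; for i in 1 2 3; do python3 -m jog '0 0 3 0 0; 0 0 0 0 0' | grep -E 'tcp|wrist'; done
```

```text
tcp_pos: [0.524, 0.2877, 0.0434]
wrist_force: [0.6, -0.1, -0.1]
tcp_pos: [0.5237, 0.2889, 0.0434]
wrist_force: [0.1, 0.4, 0.3]
tcp_pos: [0.5235, 0.2914, 0.0433]
wrist_force: [-0.6, -1.7, -0.1]
tcp_pos: [0.5234, 0.2947, 0.0432]
wrist_force: [-0.6, -2.0, 1.8]
```

```bash
for i in 1 2 3 4; do python3 -m jog '0 0 3 0 0; 0 0 0 0 0' | grep -E 'tcp|wrist'; done
```

```text
tcp_pos: [0.5234, 0.2979, 0.0432]
wrist_force: [-1.2, -0.7, 1.5]
tcp_pos: [0.5232, 0.2999, 0.0432]
wrist_force: [-2.2, -4.9, 2.5]
tcp_pos: [0.5229, 0.2998, 0.0432]
wrist_force: [0.4, -11.1, 4.5]
tcp_pos: [0.5227, 0.2998, 0.0432]
wrist_force: [3.8, -19.3, 5.6]
```

```bash
python3 -m jog '0 0 -10 0 0; 0 0 0 50 0; 0 10 -40 50 -10; 0 10 -40 50 -10;1 10 -40 0 -10' | grep tcp
python3 - <<'E'
from h import *
t=load("top0");print(at(t,470/1.25,165/1.25,.06),at(t,400/1.25,160/1.25,.04)); print(np.round(r.sense()["joints"],1))
E
```

```text
tcp_pos: [0.5565, 0.1812, 0.1953]
[ 0.76279377 -0.1448866   0.06      ] [0.78114257 0.02330635 0.04      ]
[ 33.9  17.7  -5.8   0.  -65.7  29.5]
```

```bash
python3 -m jog '1 10 -58 0 -10.6; 1 10 -58 0 -10.6; 1 10 -58 0 -10.6; 1 8 -58 5 -10.6; 1 6 -58 5 -10.6' | grep tcp;  python3 -m jog '1 0 -58 20 -10.6; 1 0 -20 20 0; 1 0 0 0 0; 1 0 0 0 0'
python3 - <<'E'
from h import *
c=cam("wrist");keep(c,"w5");save(c,"w5.png");print(np.round(r.sense()["joints"],1))
E
```

```text
tcp_pos: [0.5984, -0.1115, 0.2001]
time_s: 13.38
tcp_pos: [0.597, -0.1873, 0.2389]
ee_rot: [[0.001, -1.0, 0.0], [-1.0, -0.001, 0.001], [-0.001, -0.0, -1.0]]
wrist_force: [-1.2, -0.0, -0.5]
gripper_width: 0.979
gripper_force: 0.0
[ -2.6  20.6   4.9  -0.1 -74.3   2.8]
```

View pics/w5.png

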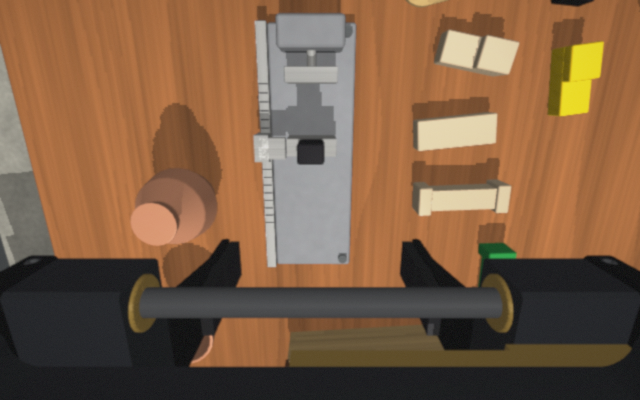

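The wrist view shows:
- the jaw grip at (310,152)
- the anvil face at about (311,80)
- the waisted prop centred at (462,198), the flat at (457,132) and the stepped at (478,53)

I'll segment the cream regions in both views and triangulate.

```bash
cat > seg.py <<'E'
from h import *
def cream(c,roi):
    x0,y0,x1,y1=roi; im=c["px"][y0:y1,x0:x1]; hsv=cv2.cvtColor(im,cv2.COLOR_RGB2HSV)
    m=((hsv[...,2]>165)&(hsv[...,1]<75)).astype(np.uint8)
    n,l,st,ce=cv2.connectedComponentsWithStats(m); out=[]
    for i in range(1,n):
        if st[i,4]>60:
            pts=np.argwhere(l==i)[:,::-1].astype(np.float32)+[x0,y0]
            out.append((st[i,4],ce[i]+[x0,y0],cv2.minAreaRect(pts.astype(np.float32))))
    return out
E
python3 - <<'E'
from seg import *
w=load("w5");t=load("top0");mm=lambda p:(np.array(p)*1000).round(1)
for n,c,roi in(("w",w,(400,10,525,225)),("t",t,(360,220,450,275))):
    for a,ce,re in cream(c,roi): print(n,a,ce.round(1),[np.round(x,1) for x in re], mm(at(c,*ce,.03)))
print("grip",mm(at(w,310,152,.095)),mm(tri([(w,310,152),(t,310+427/4.6,155+126/4.6)])))
for z,q in((.055,(286,68)),(.055,(337,68)),(.055,(286,82)),(.055,(337,82)),(.015,(277,263)),(.015,(350,263)),(.015,(355,25))): print(q,mm(at(w,*q,z)))
W=dict(flat=(.024,[(416,122),(495,114),(497,144),(419,149)]),wa=(.034,[(414,185),(500,180),(510,212),(430,215)]))
for k,(z,q) in W.items(): P=np.array([at(w,*x,z) for x in q]);print(k,mm(P.mean(0)),mm(P).tolist())
E
```

```text
w 1094 [459.6  49.1] [array([459.7,  49.2]), array([33.5, 34. ]), np.float64(14.0)] [ 445.1 -319.    30. ]
w 1107 [497.1  54.7] [array([497.3,  54.9]), array([34. , 34.7]), np.float64(14.0)] [ 403.3 -313.4   30. ]
w 2254 [456.4 131.4] [array([457. , 131.6]), array([29.2, 81.1]), np.float64(84.0)] [ 437.8 -230.8   30. ]
w 291 [502.6 198.6] [array([502.6, 198.5]), array([11. , 26.4]), np.float64(7.1)] [ 370.5 -148.9   30. ]
w 1563 [455.7 199.6] [array([457.5, 202. ]), array([26., 77.]), np.float64(90.0)] [ 428.5 -147.5   30. ]
t 401 [404.5 242.8] [array([404.5, 242.9]), array([31.9, 12.5]), np.float64(82.9)] [ 433.1 -228.5   30. ]
t 407 [377.3 248.2] [array([377.5, 248. ]), array([38.3, 12.1]), np.float64(88.3)] [ 417.2 -147.7   30. ]
t 306 [434.5 246.7] [array([434.5, 246.6]), array([12. , 26.5]), np.float64(4.4)] [ 422. -317.   30.]
grip [ 607.1 -216.7   95. ] [ 606.1 -215.7   85.1]
(286, 68) [ 632.6 -297.7   55. ]
(337, 68) [ 579.6 -297.7   55. ]
(286, 82) [ 633. -284.   55.]
(337, 82) [ 579.4 -284.    55. ]
(277, 263) [655.9 -51.7  15. ]
(350, 263) [555.9 -51.8  15. ]
(355, 25) [ 558.5 -345.3   15. ]
flat [ 435. -229.   24.] [[484.3, -241.0, 24.0], [392.8, -250.3, 24.0], [384.9, -215.4, 24.0], [477.9, -209.3, 24.0]]
wa [ 420.8 -150.4   34. ] [[483.1, -167.1, 34.0], [379.7, -173.5, 34.0], [360.7, -132.6, 34.0], [459.8, -128.5, 34.0]]
```

```bash
python3 -m jog '0.6 10 -29 -50 0; 0.6 0 0 -50 0; 0.6 0 0 -50 0; 0.6 0 0 -40 0; 0.6 0 0 0 0' | grep tcp;  python3 -m jog '0.6 0 0 -8 0; 0.6 0 0 -6 0; 0 0 0 0 0; 0 0 0 0 0; 0 0 0 0 0'; python3 -m jog '0 0 0 0 0; 0 0 0 0 0; 0 0 0 0 0'
```

```text
tcp_pos: [0.6039, -0.2157, 0.0455]
time_s: 14.68
tcp_pos: [0.6071, -0.2176, 0.0362]
ee_rot: [[0.001, -1.0, 0.001], [-1.0, -0.001, -0.0], [0.0, -0.001, -1.0]]
wrist_force: [-0.2, -0.6, -0.6]
gripper_width: 0.346
gripper_force: 0.0
time_s: 15.05
tcp_pos: [0.6075, -0.2176, 0.0362]
ee_rot: [[0.001, -1.0, 0.001], [-1.0, -0.001, -0.0], [0.0, -0.001, -1.0]]
wrist_force: [1.6, -0.7, 1.2]
gripper_width: 0.319
gripper_force: 30.0
```

```bash
python3 -m jog '0 0 25 0 0; 0 0 25 0 0; 0 0 25 0 0; 0 0 20 0 0; 0 0 0 0 0' | grep -E 'tcp|wri|gripper'; for i in 1 2; do python3 -m jog '0 0 6 0 0; 0 0 0 0 0' | grep -E 'tcp|wri'; done
```

```text
tcp_pos: [0.6074, -0.1208, 0.0362]
wrist_force: [1.4, 3.3, 3.7]
gripper_width: 0.317
gripper_force: 30.0
tcp_pos: [0.6074, -0.1165, 0.0362]
wrist_force: [1.8, 1.0, 5.0]
tcp_pos: [0.6074, -0.1112, 0.0362]
wrist_force: [2.2, -3.3, 5.2]
```

```bash
python3 -m jog '0.7 0 0 0 0; 0.7 0 0 0 0; 0.7 0 0 0 0; 0.7 0 0 50 0; 0.7 0 0 50 0' | grep -E 'tcp|wri'; python3 -m jog '0.7 -21 -4 0 10.2; 0.7 -21 -4 0 10.2; 0.7 -21 -4 0 10.2; 0.7 -21 -4 0 10.2; 0.7 -21 -4 0 10.2' | grep -E 'tcp|wri';python3 -m jog '0.7 -21 -4 0 10.2; 0.7 -21 -4 0 10.2; 0.7 -21 -4 0 10.2; 0.7 -21 -5 0 10.2; 0.7 0 0 0 0'
python3 - <<'E'
from seg import *
c=cam("wrist");keep(c,"w6");save(c,"w6.png")
E
```

```text
tcp_pos: [0.6058, -0.1103, 0.1357]
wrist_force: [0.6, -0.2, -0.0]
tcp_pos: [0.5005, -0.1304, 0.1352]
wrist_force: [0.3, 0.3, 0.3]
time_s: 18.05
tcp_pos: [0.4162, -0.1475, 0.1355]
ee_rot: [[1.0, 0.03, -0.001], [0.03, -1.0, 0.0], [-0.001, -0.001, -1.0]]
wrist_force: [-0.1, -0.7, -0.3]
gripper_width: 0.697
gripper_force: 0.0
```

View pics/w6.png

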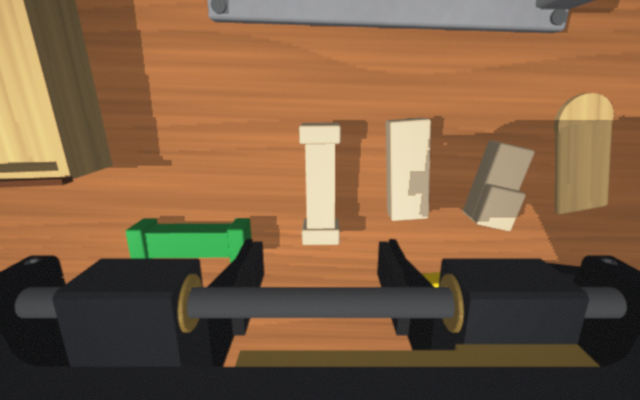

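The waisted prop spans rows 125–244 and columns 300–340. The flat and stepped props are to its right, and the stepped one looks more rotated than before, so I'll re-measure it later.

Run:
```python
from seg import *
w=load("w6");a=load("w5");mm=lambda p:(np.array(p)*1000).round(1)
P=[at(w,320,125,.034),at(w,321,244,.034)];print(mm(P),mm((P[0]+P[1])/2))
print(mm(tri([(w,320,187),(a,463,198)])))
for q in((388,122),(430,119),(429,217),(391,220)):print(mm(at(w,*q,.024)))
print("step low",[mm(at(w,*q,.024)) for q in((496,142),(534,152),(524,190))],"hi",[mm(at(w,*q,.036)) for q in((490,186),(526,196),(513,230),(477,222))])
```

```text
[[ 475.  -145.4   34. ]
 [ 364.8 -149.6   34. ]] [ 419.9 -147.5   34. ]
[ 417.3 -147.3   23.5]
[ 478.6 -204.9   24. ]
[ 482.2 -241.3   24. ]
[ 391.5 -251.9   24. ]
[ 387.4 -216.    24. ]
step low [array([ 464.1, -302.6,   24. ]), array([ 456.3, -338.4,   24. ]), array([ 420.8, -336.9,   24. ])] hi [array([ 426.6, -298.3,   36. ]), array([ 418.4, -332.2,   36. ]), array([ 385.3, -327.2,   36. ]), array([ 392.2, -292.5,   36. ])]
```

```bash
python3 -m jog '0.7 2 0 -50 0; 0.7 0 0 -50 0; 0.7 0 0 -35 0; 0.7 0 0 0 0' | grep -E 'tcp|wri'; python3 -m jog '0.7 0 0 -7 0; 0.7 0 0 -7 0; 0.7 0 0 -4 0; 0.7 0 0 0 0' | grep -E 'tcp|wri'
```

```text
tcp_pos: [0.4184, -0.1474, -0.0016]
wrist_force: [0.6, 0.1, 0.8]
tcp_pos: [0.4199, -0.1475, -0.0172]
wrist_force: [0.3, -0.7, 0.5]
```

```bash
python3 -m jog '0.2 0 0 0 0; 0 0 0 0 0; 0 0 0 0 0; 0 0 0 0 0; 0 0 0 0 0' | grep -E 'tcp|wri|grip'; python3 -m jog '0 0 0 0 0; 0 0 0 0 0; 0 0 0 0 0' | grep -E 'tcp|wri|grip'
```

```text
tcp_pos: [0.4199, -0.1475, -0.0173]
wrist_force: [-0.2, -0.1, 1.3]
gripper_width: 0.292
gripper_force: 30.0
tcp_pos: [0.4199, -0.1475, -0.0173]
wrist_force: [-0.0, 0.9, 1.0]
gripper_width: 0.291
gripper_force: 30.0
```

```bash
python3 -m jog '0 0 0 30 0; 0 0 0 45 0; 0 0 0 45 0; 0 20 -8 0 -10.2; 0 20 -8 0 -10.2' | grep -E 'tcp|wri|grip'; python3 -m jog '0 21 -8 0 -10.2; 0 21 -8 0 -10.2; 0 21 -8 0 -10.2; 0 21 -9 0 -10.2; 0 21 -9 0 -10.2' | grep -E 'tcp|wri|grip'; python3 -m jog '0 21 -9 0 -10.2; 0 20 -8 0 -10.2; 0 0 0 0 0; 0 0 0 0 0'
```

```text
tcp_pos: [0.4599, -0.1635, 0.1031]
wrist_force: [0.0, 0.3, -1.8]
gripper_width: 0.293
gripper_force: 30.0
tcp_pos: [0.5646, -0.2056, 0.1016]
wrist_force: [-0.6, -0.0, -2.3]
gripper_width: 0.302
gripper_force: 30.0
time_s: 21.85
tcp_pos: [0.6045, -0.2221, 0.1017]
ee_rot: [[0.002, -1.0, -0.002], [-1.0, -0.002, 0.001], [-0.001, 0.002, -1.0]]
wrist_force: [-0.6, 0.7, -1.4]
gripper_width: 0.299
gripper_force: 30.0
```

```bash
python3 -m jog '0 1 0 -45 0; 0 0 0 -40 0; 0 0 0 -10 0; 0 0 0 0 0; 0 0 0 -6 0' | grep -E 'tcp|wri|grip'; python3 -m jog '0 0 0 0 0; 0 0 0 -2 0; 0 0 0 0 0' | grep -E 'tcp|wri|grip'
```

```text
tcp_pos: [0.6089, -0.2229, 0.0042]
wrist_force: [-0.0, 0.1, -1.6]
gripper_width: 0.295
gripper_force: 30.0
tcp_pos: [0.6068, -0.2225, -0.0001]
wrist_force: [0.4, 0.9, -1.6]
gripper_width: 0.295
gripper_force: 30.0
```

```bash
python3 -m jog '0 0 0 -2 0; 0 0 0 0 0; 0 0 0 0 0' | grep -E 'tcp|wri|grip';python3 -m jog '0.55 0 0 0 0; 0.55 0 0 0 0; 0.55 0 0 0 0; 0.55 0 0 40 0; 0.55 0 0 45 0' | grep -E 'tcp|wri|grip'
```

```text
tcp_pos: [0.607, -0.2226, -0.0022]
wrist_force: [0.7, -0.1, -1.1]
gripper_width: 0.294
gripper_force: 30.0
tcp_pos: [0.6061, -0.2225, 0.0828]
wrist_force: [0.1, 0.3, -0.1]
gripper_width: 0.55
gripper_force: 0.0
```

```bash
python3 -m jog '0.6 0 37 10 0; 0.6 0 37 0 0; 0.6 0 37 0 0; 0.6 0 0 0 0; 0.6 0 0 0 0' | grep -E 'tcp|wri|grip'
python3 - <<'E'
from seg import *
w=cam("wrist");keep(w,"w7");mm=lambda p:(np.array(p)*1000).round(1)
for a,ce,re in cream(w,(200,0,560,330)): print(a,ce.round(),[np.round(x,1) for x in re],mm(at(w,*re[0],.049)))
save(w,"w7.png")
E
python3 -m jog '0.6 0 0 -35 0; 0.6 0 0 -15 0; 0.6 0 0 -7 0; 0 0 0 0 0; 0 0 0 0 0' | grep -E 'tcp|wri|grip'; python3 -m jog '0 0 0 0 0; 0 0 0 0 0; 0 0 0 0 0;0 0 0 0 0' | grep -E 'tcp|wri|grip'
```

```text
tcp_pos: [0.6069, -0.1117, 0.0928]
wrist_force: [0.4, 0.6, -0.5]
gripper_width: 0.601
gripper_force: 0.0
17790 [321. 135.] [array([307.3, 132.5]), array([145.2, 268.1]), np.float64(3.0)] [ 615.6 -170.3   49. ]
3303 [528.  48.] [array([527.5,  47.6]), array([52.4, 69. ]), np.float64(83.8)] [ 474.3 -223.8   49. ]
178 [242.  60.] [array([242. ,  60.5]), array([11., 14.]), np.float64(90.0)] [ 657.3 -216.    49. ]
183 [243.  74.] [array([242.5,  74.5]), array([11., 15.]), np.float64(90.0)] [ 657.5 -207.6   49. ]
182 [244.  89.] [array([243.5,  89.5]), array([11., 15.]), np.float64(90.0)] [ 657.5 -198.3   49. ]
181 [245. 103.] [array([244.5, 103.5]), array([11., 15.]), np.float64(90.0)] [ 657.4 -189.4   49. ]
166 [246. 117.] [array([245.5, 117. ]), array([10., 15.]), np.float64(90.0)] [ 657.3 -180.6   49. ]
156 [247. 130.] [array([246.5, 130. ]), array([10., 15.]), np.float64(90.0)] [ 657.2 -172.    49. ]
143 [248. 144.] [array([247.5, 143.5]), array([ 9., 15.]), np.float64(90.0)] [ 657.1 -162.8   49. ]
127 [248. 156.] [array([248., 156.]), array([ 8., 14.]), np.float64(90.0)] [ 657.3 -154.1   49. ]
78 [274. 197.] [array([273.5, 197.5]), array([ 5., 19.]), np.float64(90.0)] [ 640.6 -123.8   49. ]
tcp_pos: [0.6076, -0.1116, 0.0367]
wrist_force: [0.5, -0.1, -0.2]
gripper_width: 0.459
gripper_force: 0.0
tcp_pos: [0.6074, -0.1115, 0.0365]
wrist_force: [-0.1, 0.8, 4.5]
gripper_width: 0.318
gripper_force: 30.0
```

View pics/w7.png

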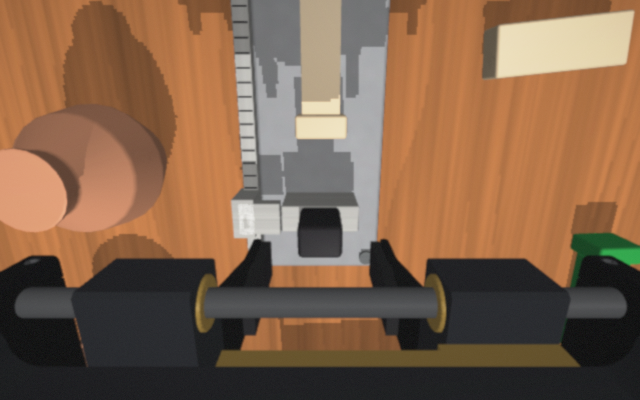

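The prop lies square between the jaws: near end at (321,127), jaw grip at (320,232). Closing the jaw gently now.

```bash
python3 -m jog '0 0 -12 0 0; 0 0 -14 0 0; 0 0 -10 0 0; 0 0 -6 0 0; 0 0 -4 0 0' | grep -E 'tcp|wri'; for i in 1 2 3 4; do python3 -m jog '0 0 -2 0 0; 0 0 0 0 0' | grep -E 'tcp|wri';done
```

```text
tcp_pos: [0.6075, -0.1574, 0.0365]
wrist_force: [-0.1, 2.7, 5.0]
tcp_pos: [0.6075, -0.1593, 0.0365]
wrist_force: [-0.4, 2.7, 5.7]
tcp_pos: [0.6075, -0.1611, 0.0365]
wrist_force: [-0.4, 2.5, 5.5]
tcp_pos: [0.6074, -0.163, 0.0365]
wrist_force: [-0.2, 3.4, 6.6]
tcp_pos: [0.6075, -0.1649, 0.0365]
wrist_force: [-1.0, 3.8, 6.0]
```

```bash
for i in 1 2 3; do python3 -m jog '0 0 -2 0 0; 0 0 0 0 0' | grep -E 'tcp|wri';done
```

```text
tcp_pos: [0.6075, -0.1664, 0.0365]
wrist_force: [-0.6, 6.0, 5.5]
tcp_pos: [0.6075, -0.168, 0.0365]
wrist_force: [-0.6, 7.0, 5.4]
tcp_pos: [0.6075, -0.1696, 0.0365]
wrist_force: [-1.0, 7.9, 7.3]
```

```bash
for i in 1 2; do python3 -m jog '0 0 0 0 0; 0 0 0 0 0; 0 0 0 0 0; 0 0 0 0 0; 0 0 0 0 0' | grep -E 'tcp|wri|grip';done; python3 -m jog '0 0 8 0 0; 0 0 15 0 0; 0 0 15 0 0; 0 0 15 0 0; 0 0 6 0 0' | grep -E 'tcp|wri'; python3 -m jog '0.6 0 0 0 0; 0.6 0 0 0 0; 0.6 0 0 0 0; 0.6 0 0 50 0; 0.6 0 0 50 0' | grep -E 'tcp|wri'
```

```text
tcp_pos: [0.6075, -0.1696, 0.0365]
wrist_force: [-0.9, 8.4, 6.4]
gripper_width: 0.319
gripper_force: 30.0
tcp_pos: [0.6075, -0.1695, 0.0365]
wrist_force: [-0.7, 8.3, 6.1]
gripper_width: 0.319
gripper_force: 30.0
tcp_pos: [0.6074, -0.1123, 0.0365]
wrist_force: [-0.0, -3.3, 4.5]
tcp_pos: [0.6062, -0.1127, 0.1359]
wrist_force: [0.3, 0.3, -0.5]
```

```bash
python3 -m jog '0.6 1 -40 0 0; 0.6 0 -40 0 0; 0.6 0 -38 0 0; 0.6 0 0 -50 0; 0.6 0 0 -50 0' | grep -E 'tcp|wri'; python3 -m jog '0.6 0 0 -28 0; 0.6 0 0 0 0; 0.6 0 0 -8 0; 0.6 0 0 0 0; 0 0 0 0 0' | grep -E 'tcp|wri';  python3 -m jog '0 0 0 0 0; 0 0 0 0 0; 0 0 0 0 0; 0 0 0 0 0' | grep -E 'tcp|wri|grip'
```

```text
tcp_pos: [0.6078, -0.2314, 0.0347]
wrist_force: [0.8, 1.0, -0.8]
tcp_pos: [0.6086, -0.2306, 0.0009]
wrist_force: [0.6, -0.2, -0.3]
tcp_pos: [0.6073, -0.2306, 0.0001]
wrist_force: [-3.1, 1.1, 4.3]
gripper_width: 0.303
gripper_force: 29.7
```

```bash
python3 -m jog '0 0 0 30 0; 0 0 0 45 0; 0 0 0 45 0; 0 -10 40 0 0; 0 -18 50 0 0' | grep -E 'tcp|wri|grip';  python3 -m jog '0 -20 54 0 0; 0 -20 54 0 1; 0 -20 54 0 1; 0 -20 54 0 1; 0 -20 54 0 0.6' | grep -E 'tcp|wri|grip';   python3 -m jog '0 -9 22 0 0; 0 0 0 0 0; 0 0 0 0 0'
```

```text
tcp_pos: [0.5808, -0.1398, 0.1194]
wrist_force: [0.1, 0.7, -2.8]
gripper_width: 0.296
gripper_force: 29.8
tcp_pos: [0.4795, 0.1318, 0.1194]
wrist_force: [1.0, 0.6, -1.4]
gripper_width: 0.299
gripper_force: 29.8
time_s: 33.9
tcp_pos: [0.471, 0.1514, 0.1194]
ee_rot: [[0.063, -0.998, 0.0], [-0.998, -0.063, 0.0], [-0.0, -0.0, -1.0]]
wrist_force: [-0.3, -0.3, -2.0]
gripper_width: 0.297
gripper_force: 29.8
```

```bash
python3 -m jog '0 0 0 -45 0; 0 0 0 -45 0; 0 0 0 -20 0; 0 0 0 -6 0; 0 0 0 0 0' | grep -E 'tcp|wri|grip';  python3 -m jog '0 0 0 -5 0; 0 0 0 0 0' | grep -E 'tcp|wri|grip'; python3 -m jog '0.44 0 0 0 0;0.44 0 0 0 0; 0.44 0 0 0 0; 0.44 0 0 45 0; 0.6 0 0 45 0' | grep -E 'tcp|wri|grip'
```

```text
tcp_pos: [0.4714, 0.1508, 0.004]
wrist_force: [0.8, -1.1, -0.8]
gripper_width: 0.299
gripper_force: 32.8
tcp_pos: [0.4718, 0.1513, 0.0017]
wrist_force: [-4.0, -3.9, 17.0]
gripper_width: 0.296
gripper_force: 33.1
tcp_pos: [0.4698, 0.1508, 0.0888]
wrist_force: [1.5, 0.8, -0.2]
gripper_width: 0.488
gripper_force: 0.0
```

```bash
python3 -m jog '0.6 0 -40 30 0; 0.6 0 0 0 0; 0.6 0 0 0 0' | grep tcp
python3 - <<'E'
from seg import *
w=cam("wrist");keep(w,"w8");t=cam("top");keep(t,"t8");mm=lambda p:(np.array(p)*1000).round(1)
b=cv2.resize(t["px"][150:270,200:430],None,fx=2.8,fy=2.8)[:,:640]
cv2.imwrite("pics/m8.png",np.vstack([w["px"][:260],b])[:600,:,::-1])
E
```

```text
tcp_pos: [0.4701, 0.1111, 0.1179]
```

View pics/m8.png

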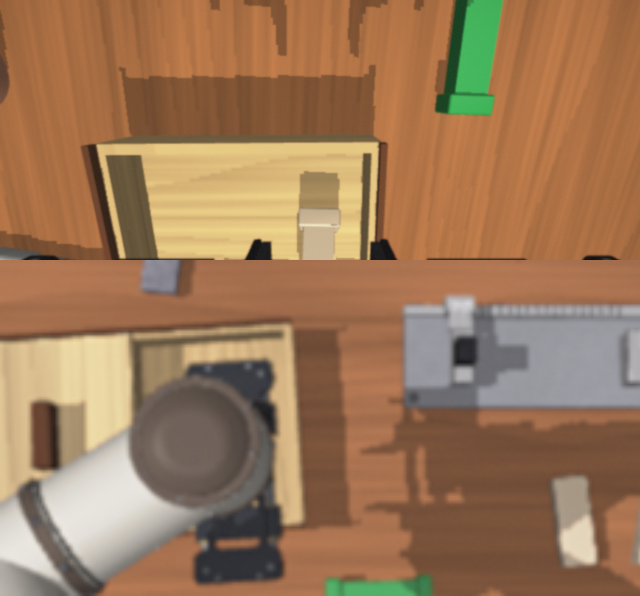

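Run:
```python
from seg import *
w=load("w8");mm=lambda p:(np.array(p)*1000).round(1)
for q in((300,209),(339,209),(107,155),(372,155),(363,155)): print(q,mm(at(w,*q,.042)),mm(at(w,*q,.058)),mm(at(w,*q,.008)))
# flat & stepped from wrist? use top
t=load("t8")
for a,ce,re in cream(t,(390,220,455,275)): print(a,ce.round(1),[np.round(x,1) for x in re],mm(at(t,*ce,.024)))
```

```text
(300, 209) [486.2 119.7  42. ] [485.5 114.2  58. ] [487.6 131.2   8. ]
(339, 209) [453.6 117.6  42. ] [454.9 112.3  58. ] [450.9 128.9   8. ]
(107, 155) [641.3  84.   42. ] [631.4  80.7  58. ] [662.5  90.9   8. ]
(372, 155) [431.   70.8  42. ] [433.7  68.3  58. ] [425.4  76.1   8. ]
(363, 155) [438.2  71.3  42. ] [440.4  68.7  58. ] [433.4  76.6   8. ]
326 [405.1 243.8] [array([404.9, 243.4]), array([30.4, 11.9]), np.float64(82.9)] [ 430.4 -231.5   24. ]
310 [434.5 246.8] [array([434.5, 246.9]), array([12.1, 25.9]), np.float64(3.8)] [ 421.8 -318.8   24. ]
```

```bash
python3 -m jog '0.6 10 50 20 0; 0.6 10 50 20 0; 0.6 0 50 20 0; 0.6 0 0 0 0; 0.6 0 0 0 0' | grep tcp
python3 - <<'E'
from seg import *
w=cam("wrist");keep(w,"w9");save(w,"w9.png")
E
```

```text
tcp_pos: [0.4898, 0.2613, 0.177]
```

View pics/w9.png

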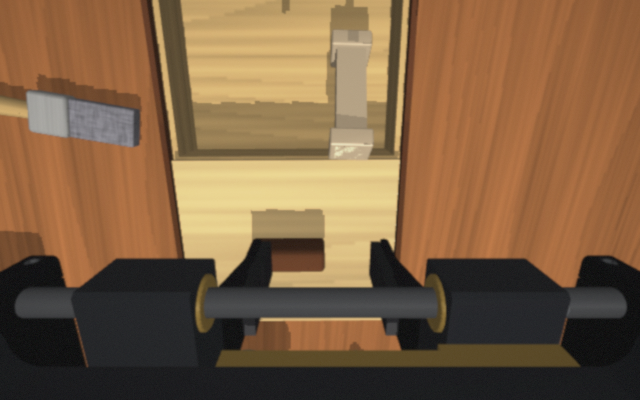

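Run:
```python
from seg import *
a=load("w8");b=load("w9");mm=lambda p:(np.array(p)*1000).round(1)
print("-y end",mm(tri([(a,319.5,209),(b,352,31)])))
for z in(.042,.055,.07,.09): 
    print(z,"-y edge",mm(at(b,352,31,z)),"+y end edge",mm(at(b,351,158,z)),"w",(at(b,331,135,z)-at(b,371,135,z))[0]*1e3,(at(b,333,38,z)-at(b,371,38,z))[0]*1e3)
print("well +y lip", mm(at(b,280,157,.058)),mm(at(b,280,150,.058)),"-y inner",mm(at(b,280,0,.058)))
```

```text
-y end [469.7 121.1  34.8]
0.042 -y edge [470.2 122.4  42. ] +y end edge [460.9 234.1  42. ] w 38.17194985030492 33.45006006908336
0.055 -y edge [471.2 124.7  55. ] +y end edge [462.2 231.9  55. ] w 36.64692303519246 32.11367985343999
0.07 -y edge [472.4 127.3  70. ] +y end edge [463.8 229.4  70. ] w 34.8872767100627 30.57170268154391
0.09 -y edge [473.9 130.9  90. ] +y end edge [465.9 226.1  90. ] w 32.54108160988961 28.515733119015785
well +y lip [528.3 234.7  58. ] [528.5 228.2  58. ] -y inner [532.  106.3  58. ]
```

The waisted prop lies flat in the well: its ends measure 112 mm apart at floor height, against the +y wall. The flat prop is next.

```bash
python3 -m jog '0.75 -6 -54 0 10.3; 0.75 -6 -54 0 10.3; 0.75 -6 -54 0 10.3; 0.75 -6 -54 0 10.3; 0.75 -6 -54 0 10.3' | grep tcp; python3 -m jog '0.75 -6 -54 -10 10.3; 0.75 -6 -54 -10 10.3; 0.75 -6 -54 -10 10.3; 0.75 -8 -56 -10 10.3; 0.75 0 0 0 0'
python3 - <<'E'
from seg import *
w=cam("wrist");keep(w,"w10");mm=lambda p:(np.array(p)*1000).round(1)
for z in(.024,.034): 
  for a,ce,re in cream(w,(200,60,620,260)): print(a,ce.round(1),[np.round(x,1) for x in re],mm(at(w,*re[0],z)),[mm(at(w,*q,z)[:2]).tolist() for q in cv2.boxPoints(re)])
E
```

```text
tcp_pos: [0.4598, -0.0079, 0.1781]
time_s: 37.8
tcp_pos: [0.4358, -0.2074, 0.1405]
ee_rot: [[1.0, 0.031, -0.004], [0.031, -1.0, 0.001], [-0.004, -0.001, -1.0]]
wrist_force: [-0.0, 0.5, 0.3]
gripper_width: 0.746
gripper_force: 0.0
3445 [343.4 185.6] [array([343.8, 186.4]), array([94.1, 38.2]), np.float64(86.4)] [ 437.2 -229.4   24. ] [[479.3, -207.3], [482.5, -241.6], [391.3, -253.5], [387.6, -216.1]]
1246 [439.  184.1] [array([437.9, 185.9]), array([34.5, 44.9]), np.float64(18.4)] [ 440.3 -318.    24. ] [[424.0, -297.7], [465.4, -306.1], [456.2, -337.7], [414.0, -330.6]]
1216 [430.3 225.1] [array([430.1, 224.9]), array([37.6, 36.2]), np.float64(12.5)] [ 400.9 -315.8   24. ] [[385.8, -295.6], [422.7, -299.1], [415.6, -335.5], [378.1, -333.2]]
3445 [343.4 185.6] [array([343.8, 186.4]), array([94.1, 38.2]), np.float64(86.4)] [ 439.8 -228.6   34. ] [[480.6, -207.2], [483.7, -240.4], [395.4, -251.9], [391.9, -215.7]]
1246 [439.  184.1] [array([437.9, 185.9]), array([34.5, 44.9]), np.float64(18.4)] [ 442.9 -314.3   34. ] [[427.1, -294.7], [467.1, -302.8], [458.2, -333.4], [417.4, -326.5]]
1216 [430.3 225.1] [array([430.1, 224.9]), array([37.6, 36.2]), np.float64(12.5)] [ 404.7 -312.2   34. ] [[390.1, -292.6], [425.8, -296.0], [418.9, -331.2], [382.7, -329.0]]
```

```bash
python3 -m jog '0.75 0 -22 -40 4.6; 0.75 0 0 -50 0; 0.75 0 0 -50 0; 0.75 0 0 0 0; 0.75 0 0 -10 0' | grep -E 'tcp|wri'; python3 -m jog '0.75 0 0 -8 0; 0.75 0 0 0 0; 0 0 0 0 0; 0 0 0 0 0;0 0 0 0 0' | grep -E 'tcp|wri|rot'; python3 -m jog '0 0 0 0 0; 0 0 0 0 0;0 0 0 0 0' | grep -E 'tcp|wri|grip'
```

```text
tcp_pos: [0.441, -0.2264, -0.006]
wrist_force: [-0.5, -0.2, 1.0]
tcp_pos: [0.4389, -0.2264, -0.0156]
ee_rot: [[0.993, 0.117, 0.001], [0.117, -0.993, -0.0], [0.001, 0.0, -1.0]]
wrist_force: [-1.1, 0.4, -0.1]
tcp_pos: [0.439, -0.2266, -0.0156]
wrist_force: [-0.5, -1.9, 2.0]
gripper_width: 0.409
gripper_force: 30.0
```

```bash
python3 -m jog '0 0 0 30 0; 0 0 0 45 0; 0 0 0 40 0; 0 16 -1 0 -9.7; 0 16 -1 0 -9.7' | grep -E 'tcp|wri|grip'; python3 -m jog '0 17 -1 0 -9.7; 0 17 0 0 -9.7; 0 17 -1 0 -9.7; 0 17 -1 0 -9.7; 0 17 -1 0 -9.7' | grep -E 'tcp|wri|grip'; python3 -m jog '0 17 -1 0 -9.7; 0 17 0 0 -9.7; 0 17 0 0 -9.5; 0 0 0 0 0; 0 0 0 0 0'
```

```text
tcp_pos: [0.4704, -0.2279, 0.0992]
wrist_force: [-0.3, -0.4, -2.0]
gripper_width: 0.406
gripper_force: 30.0
tcp_pos: [0.5553, -0.2319, 0.098]
wrist_force: [0.1, -0.3, -1.4]
gripper_width: 0.411
gripper_force: 30.0
time_s: 41.35
tcp_pos: [0.6055, -0.233, 0.0983]
ee_rot: [[0.001, -1.0, -0.002], [-1.0, -0.001, 0.001], [-0.001, 0.002, -1.0]]
wrist_force: [0.3, -0.3, -1.3]
gripper_width: 0.409
gripper_force: 30.0
```

```bash
python3 -m jog '0 1 0 -45 0; 0 0 0 -40 0; 0 0 0 -8 0; 0 0 0 0 0; 0 0 0 -4 0' | grep -E 'tcp|wri|grip'; python3 -m jog '0 0 0 -2 0; 0 0 0 0 0; 0 0 0 0 0' | grep -E 'tcp|wri|grip'
```

```text
tcp_pos: [0.6096, -0.2338, 0.0046]
wrist_force: [-0.2, 0.2, -1.0]
gripper_width: 0.408
gripper_force: 30.0
tcp_pos: [0.608, -0.2334, 0.0006]
wrist_force: [-0.5, 0.0, -1.4]
gripper_width: 0.406
gripper_force: 30.0
```

Lower slightly, release, go to the jaw grip.

```bash
python3 -m jog '0 0 0 -2 0; 0 0 0 0 0; 0.55 0 0 0 0; 0.55 0 0 0 0; 0.55 0 0 0 0' | grep -E 'tcp|wri|grip';python3 -m jog '0.58 0 0 40 0; 0.58 0 0 50 0; 0.58 0 40 4 0; 0.58 0 40 0 0; 0.58 0 41 0 0' | grep -E 'tcp|wri|grip'
python3 - <<'E'
from seg import *
w=cam("wrist");keep(w,"w11");mm=lambda p:(np.array(p)*1000).round(1)
im=w["px"];hsv=cv2.cvtColor(im,cv2.COLOR_RGB2HSV)
m=((hsv[...,2]>110)&(hsv[...,1]>28)&(hsv[...,1]<110)&(hsv[...,0]>10)).astype(np.uint8)
m[:, :255]=0;m[:,380:]=0;m[190:]=0
n,l,st,ce=cv2.connectedComponentsWithStats(m)
for i in range(1,n):
  if st[i,4]>150: print(st[i],[mm(at(w,*q,.039)) for q in((st[i,0],st[i,1]),(st[i,0]+st[i,2],st[i,1]+st[i,3]))])
E
```

```text
tcp_pos: [0.6076, -0.2334, -0.0022]
wrist_force: [0.6, 0.7, -0.2]
gripper_width: 0.542
gripper_force: 0.0
tcp_pos: [0.6077, -0.1114, 0.0923]
wrist_force: [-0.5, -0.1, 0.1]
gripper_width: 0.584
gripper_force: 0.0
[ 292    0   56  116 6169] [array([ 625.3, -252.6,   39. ]), array([ 587.9, -180.5,   39. ])]
```

```bash
python3 -m jog '0.58 0 0 -35 0; 0.58 0 0 -15 0; 0.58 0 0 -6 0; 0 0 0 0 0; 0 0 0 0 0' | grep -E 'tcp|wri|grip'; python3 -m jog '0 0 0 0 0; 0 0 0 0 0; 0 0 0 0 0;0 0 0 0 0' | grep -E 'tcp|wri|grip'; python3 -m jog '0 0 -14 0 0; 0 0 -18 0 0; 0 0 -18 0 0; 0 0 -10 0 0; 0 0 -5 0 0' | grep -E 'tcp|wri'
```

```text
tcp_pos: [0.6085, -0.1127, 0.0371]
wrist_force: [0.4, -0.8, 0.2]
gripper_width: 0.435
gripper_force: 0.0
tcp_pos: [0.6074, -0.1126, 0.0369]
wrist_force: [-2.9, -0.2, 6.4]
gripper_width: 0.317
gripper_force: 30.0
tcp_pos: [0.6074, -0.1773, 0.0369]
wrist_force: [-2.5, 2.9, 5.7]
```

```bash
for i in 1 2 3 4; do python3 -m jog '0 0 -2 0 0; 0 0 0 0 0' | grep -E 'tcp|wri';done
```

```text
tcp_pos: [0.6074, -0.1792, 0.0369]
wrist_force: [-1.6, 1.9, 6.0]
tcp_pos: [0.6074, -0.1808, 0.0369]
wrist_force: [-3.7, 3.1, 6.1]
tcp_pos: [0.6074, -0.1827, 0.0369]
wrist_force: [-4.0, 3.1, 6.0]
tcp_pos: [0.6075, -0.1844, 0.0369]
wrist_force: [-4.1, 4.6, 5.8]
```

```bash
for i in 1 2; do python3 -m jog '0 0 -2 0 0; 0 0 0 0 0' | grep -E 'tcp|wri';done; python3 -m jog '0 0 -1.5 0 0; 0 0 0 0 0; 0 0 0 0 0; 0 0 0 0 0; 0 0 0 0 0' | grep -E 'tcp|wri'; python3 -m jog '0 0 0 0 0; 0 0 0 0 0; 0 0 0 0 0; 0 0 0 0 0; 0 0 0 0 0' | grep -E 'tcp|wri|grip'
```

```text
tcp_pos: [0.6074, -0.1859, 0.0369]
wrist_force: [-3.8, 5.5, 5.8]
tcp_pos: [0.6074, -0.1875, 0.0369]
wrist_force: [-2.8, 7.3, 7.0]
tcp_pos: [0.6074, -0.1886, 0.0369]
wrist_force: [-3.5, 8.4, 8.2]
tcp_pos: [0.6074, -0.1886, 0.0369]
wrist_force: [-4.0, 8.9, 7.0]
gripper_width: 0.321
gripper_force: 30.0
```

```bash
python3 -m jog '0 0 2 0 0; 0 0 2 0 0; 0 0 2 0 0; 0 0 2 0 0; 0 0 4 0 0' | grep -E 'tcp|wri'; python3 -m jog '0 0 15 0 0; 0 0 18 0 0; 0 0 18 0 0; 0 0 14 0 0; 0 0 0 0 0' | grep -E 'tcp|wri'; python3 -m jog '0.6 0 0 0 0; 0.6 0 0 0 0; 0.6 0 0 0 0; 0.6 0 0 50 0; 0.6 0 0 6 0' | grep -E 'tcp|wri'
python3 - <<'E'
from seg import *
w=cam("wrist");keep(w,"w12");mm=lambda p:(np.array(p)*1000).round(1)
im=w["px"];hsv=cv2.cvtColor(im,cv2.COLOR_RGB2HSV)
m=((hsv[...,2]>110)&(hsv[...,1]>28)&(hsv[...,1]<110)&(hsv[...,0]>10)).astype(np.uint8)
m[:, :255]=0;m[:,380:]=0;m[190:]=0
n,l,st,ce=cv2.connectedComponentsWithStats(m)
for i in range(1,n):
  if st[i,4]>150: print(st[i],[mm(at(w,*q,.039)) for q in((st[i,0],st[i,1]),(st[i,0]+st[i,2],st[i,1]+st[i,3]))])
E
```

```text
tcp_pos: [0.6074, -0.1797, 0.0369]
wrist_force: [-3.4, -2.6, 5.6]
tcp_pos: [0.6074, -0.1127, 0.0369]
wrist_force: [-4.0, 3.2, 7.0]
tcp_pos: [0.6107, -0.1142, 0.0959]
wrist_force: [0.2, -0.2, -0.1]
[ 298    0   55  107 5632] [array([ 625.4, -256.3,   39. ]), array([ 587.7, -189.3,   39. ])]
```

```bash
python3 -m jog '0.65 -1 -42 6 0; 0.65 0 -41 0 0; 0.65 0 -42 0 0; 0.65 0 0 -45 0; 0.65 0 0 -40 0' | grep -E 'tcp|wri'; python3 -m jog '0.65 0 0 -11 0; 0.65 0 0 0 0; 0.65 0 0 -4 0; 0 0 0 0 0; 0 0 0 0 0' | grep -E 'tcp|wri';  python3 -m jog '0 0 0 0 0; 0 0 0 0 0; 0 0 0 0 0; 0 0 0 0 0' | grep -E 'tcp|wri|grip'
```

```text
tcp_pos: [0.6056, -0.2395, 0.0108]
wrist_force: [0.2, 0.9, -0.4]
tcp_pos: [0.6073, -0.2389, -0.0008]
wrist_force: [-0.3, 0.5, 0.9]
tcp_pos: [0.6073, -0.2389, -0.0011]
wrist_force: [-0.2, 0.8, 3.9]
gripper_width: 0.412
gripper_force: 30.0
```

```bash
python3 -m jog '0 0 0 30 0; 0 0 0 45 0; 0 0 0 45 0; 0 -4 40 0 0; 0 -8 50 0 0' | grep -E 'tcp|wri|grip';  python3 -m jog '0 -12 56 0 0; 0 -12 56 0 1; 0 -12 56 0 1; 0 -12 56 0 1; 0 -12 56 0 0.6' | grep -E 'tcp|wri|grip';   python3 -m jog '0 -4 22 0 0; 0 0 0 0 0; 0 0 0 0 0'
```

```text
tcp_pos: [0.5937, -0.1485, 0.1172]
wrist_force: [-0.3, 0.5, -2.6]
gripper_width: 0.407
gripper_force: 30.0
tcp_pos: [0.5331, 0.1323, 0.1171]
wrist_force: [0.5, 0.1, -2.1]
gripper_width: 0.408
gripper_force: 30.0
time_s: 53.45
tcp_pos: [0.5301, 0.1523, 0.1174]
ee_rot: [[0.061, -0.998, -0.002], [-0.998, -0.061, -0.001], [0.001, 0.002, -1.0]]
wrist_force: [0.4, 0.1, -1.5]
gripper_width: 0.407
gripper_force: 30.0
```

```bash
python3 -m jog '0 0 0 -45 0; 0 0 0 -45 0; 0 0 0 -20 0; 0 0 0 -6 0; 0 0 0 0 0' | grep -E 'tcp|wri|grip';  python3 -m jog '0 0 0 -4 0; 0 0 0 0 0' | grep -E 'tcp|wri|grip'; python3 -m jog '0.5 0 0 0 0;0.5 0 0 0 0; 0.5 0 0 0 0; 0.5 0 0 45 0; 0.5 0 0 55 0' | grep -E 'tcp|wri|grip'
```

```text
tcp_pos: [0.5312, 0.1525, 0.0024]
wrist_force: [0.2, -0.2, -2.1]
gripper_width: 0.408
gripper_force: 30.0
tcp_pos: [0.531, 0.1532, -0.0013]
wrist_force: [-0.4, 0.0, -1.4]
gripper_width: 0.414
gripper_force: 30.0
tcp_pos: [0.5299, 0.1527, 0.0983]
wrist_force: [0.9, 0.1, -0.7]
gripper_width: 0.499
gripper_force: 0.0
```

```bash
python3 -m jog '0.75 -11 -52 10 8.5; 0.75 -11 -52 10 8.5; 0.75 -11 -52 10 8.5; 0.75 -12 -52 10 8.5; 0.75 -12 -52 0 8.5' | grep tcp; python3 -m jog '0.75 -12 -52 0 8.5; 0.75 -12 -52 0 8.5; 0.75 -12 -52 0 8.5; 0.75 -12 -52 0 8.5; 0.75 0 0 0 0'
python3 - <<'E'
from seg import *
w=cam("wrist");keep(w,"w13");mm=lambda p:(np.array(p)*1000).round(1)
for a,ce,re in cream(w,(150,40,500,270)): 
  for z in(.024,.036): print(a,ce.round(1),[np.round(x,1) for x in re],z,mm(at(w,*re[0],z)),[mm(at(w,*q,z)[:2]).tolist() for q in cv2.boxPoints(re)])
E
```

```text
tcp_pos: [0.4739, -0.1084, 0.1394]
time_s: 56.2
tcp_pos: [0.4246, -0.3177, 0.1379]
ee_rot: [[0.984, -0.177, -0.0], [-0.177, -0.984, -0.0], [-0.0, 0.0, -1.0]]
wrist_force: [-0.3, 1.1, -1.0]
gripper_width: 0.75
gripper_force: 0.0
1096 [189.3  46.9] [array([201.9,  44.8]), array([ 19.4, 106.6]), np.float64(83.7)] 0.024 [ 562.9 -243.    24. ] [[573.6, -199.9], [566.6, -288.1], [552.2, -286.4], [559.1, -196.9]]
1096 [189.3  46.9] [array([201.9,  44.8]), array([ 19.4, 106.6]), np.float64(83.7)] 0.036 [ 560.6 -246.6   36. ] [[570.9, -205.2], [564.2, -289.8], [550.3, -288.2], [557.0, -202.2]]
1396 [319.8 168.9] [array([319.5, 169. ]), array([40., 35.]), np.float64(90.0)] 0.024 [ 442.7 -320.2   24. ] [[463.6, -307.9], [458.0, -339.1], [421.0, -333.0], [426.8, -300.7]]
1396 [319.8 168.9] [array([319.5, 169. ]), array([40., 35.]), np.float64(90.0)] 0.036 [ 445.1 -320.7   36. ] [[465.2, -308.9], [459.8, -338.8], [424.3, -333.0], [429.9, -301.9]]
1339 [319.3 211.3] [array([319.5, 211.5]), array([37., 35.]), np.float64(90.0)] 0.024 [ 402.  -312.9   24. ] [[423.0, -299.9], [417.2, -332.4], [380.2, -326.3], [386.3, -292.7]]
1339 [319.3 211.3] [array([319.5, 211.5]), array([37., 35.]), np.float64(90.0)] 0.036 [ 406.  -313.6   36. ] [[426.2, -301.2], [420.6, -332.3], [385.1, -326.5], [390.9, -294.3]]
```

```bash
python3 -m jog '0.75 0 1 -50 0; 0.75 0 0 -50 0; 0.75 0 0 -40 0; 0.75 0 0 0 0; 0.75 0 0 -8 0' | grep -E 'tcp|wri'; python3 -m jog '0.75 0 0 -6 0; 0.75 0 0 0 0; 0 0 0 0 0; 0 0 0 0 0;0 0 0 0 0' | grep -E 'tcp|wri|rot'; python3 -m jog '0 0 0 0 0; 0 0 0 0 0;0 0 0 0 0' | grep -E 'tcp|wri|grip'
```

```text
tcp_pos: [0.4279, -0.3141, -0.0081]
wrist_force: [-1.0, 0.3, 0.9]
tcp_pos: [0.4258, -0.314, -0.0156]
ee_rot: [[0.985, -0.173, 0.0], [-0.173, -0.985, -0.0], [0.0, 0.0, -1.0]]
wrist_force: [-1.0, 0.1, -0.8]
tcp_pos: [0.4259, -0.3141, -0.0157]
wrist_force: [-1.0, -1.7, -0.1]
gripper_width: 0.384
gripper_force: 30.0
```

```bash
python3 -m jog '0 0 0 30 0; 0 0 0 45 0; 0 0 0 40 0; 0 22 9 0 -10; 0 22 9 0 -10' | grep -E 'tcp|wri|grip'; python3 -m jog '0 23 9 0 -10; 0 23 9 0 -10; 0 23 9 0 -10; 0 23 10 0 -10; 0 23 10 0 -10' | grep -E 'tcp|wri|grip'; python3 -m jog '0 22 9 0 -10; 0 0 0 0 0; 0 0 0 0 0; 0 0 0 0 0'
```

```text
tcp_pos: [0.4697, -0.2952, 0.0993]
wrist_force: [-0.3, -0.8, -2.3]
gripper_width: 0.386
gripper_force: 30.0
tcp_pos: [0.5846, -0.248, 0.0979]
wrist_force: [-0.2, -0.4, -2.0]
gripper_width: 0.385
gripper_force: 30.0
time_s: 59.62
tcp_pos: [0.6057, -0.2401, 0.099]
ee_rot: [[0.001, -1.0, -0.001], [-1.0, -0.001, 0.0], [-0.0, 0.001, -1.0]]
wrist_force: [-0.8, 0.5, -0.6]
gripper_width: 0.387
gripper_force: 30.0
```

```bash
python3 -m jog '0 1 0 -45 0; 0 0 0 -40 0; 0 0 0 -8 0; 0 0 0 0 0; 0 0 0 -4 0' | grep -E 'tcp|wri|grip'; python3 -m jog '0 0 0 -2.5 0; 0 0 0 0 0; 0 0 0 -1.5 0; 0 0 0 0 0' | grep -E 'tcp|wri|grip'; python3 -m jog '0.52 0 0 0 0; 0.52 0 0 0 0; 0.52 0 0 0 0' | grep -E 'tcp|wri|grip'; python3 -m jog '0.58 0 0 40 0; 0.58 0 0 50 0; 0.58 0 42 4 0; 0.58 0 42 0 0; 0.58 0 43 0 0' | grep -E 'tcp|wri|grip';python3 - <<'E'
from seg import *
w=cam("wrist");keep(w,"w14");mm=lambda p:(np.array(p)*1000).round(1)
im=w["px"];hsv=cv2.cvtColor(im,cv2.COLOR_RGB2HSV)
m=((hsv[...,2]>110)&(hsv[...,1]>28)&(hsv[...,1]<110)&(hsv[...,0]>10)).astype(np.uint8)
m[:, :255]=0;m[:,380:]=0;m[190:]=0
n,l,st,ce=cv2.connectedComponentsWithStats(m)
for i in range(1,n):
  if st[i,4]>150: print(st[i],[mm(at(w,*q,.051)) for q in((st[i,0],st[i,1]),(st[i,0]+st[i,2],st[i,1]+st[i,3]))])
E
```

```text
tcp_pos: [0.6097, -0.2404, 0.0047]
wrist_force: [-0.9, -0.2, -1.0]
gripper_width: 0.387
gripper_force: 30.0
tcp_pos: [0.6082, -0.2399, -0.0006]
wrist_force: [-1.2, 1.0, 4.3]
gripper_width: 0.384
gripper_force: 30.0
tcp_pos: [0.6077, -0.2399, -0.0021]
wrist_force: [-0.7, 0.7, 0.0]
gripper_width: 0.509
gripper_force: 0.0
tcp_pos: [0.6077, -0.1118, 0.0923]
wrist_force: [1.0, -0.1, 0.1]
gripper_width: 0.581
gripper_force: 0.0
[ 293    0   54   89 4646] [array([ 624.1, -250.1,   51. ]), array([ 590. , -198.7,   51. ])]
```

```bash
python3 -m jog '0.58 0 0 -35 0; 0.58 0 0 -15 0; 0.58 0 0 -6 0; 0 0 0 0 0; 0 0 0 0 0' | grep -E 'tcp|wri|grip'; python3 -m jog '0 0 0 0 0; 0 0 0 0 0; 0 0 0 0 0;0 0 0 0 0' | grep -E 'tcp|wri|grip'; python3 -m jog '0 0 -18 0 0; 0 0 -20 0 0; 0 0 -20 0 0; 0 0 -15 0 0; 0 0 -9 0 0' | grep -E 'tcp|wri'; for i in 1 2 3 4; do python3 -m jog '0 0 -2 0 0; 0 0 0 0 0' | grep -E 'tcp|wri';done
```

```text
tcp_pos: [0.6085, -0.1132, 0.0371]
wrist_force: [-0.0, -0.2, -0.4]
gripper_width: 0.436
gripper_force: 0.0
tcp_pos: [0.6074, -0.1131, 0.0369]
wrist_force: [-3.3, -0.9, 5.8]
gripper_width: 0.317
gripper_force: 30.0
tcp_pos: [0.6075, -0.1949, 0.0369]
wrist_force: [-3.5, 4.5, 6.5]
tcp_pos: [0.6074, -0.1969, 0.0369]
wrist_force: [-3.2, 0.7, 5.0]
tcp_pos: [0.6074, -0.1984, 0.0369]
wrist_force: [-2.9, 2.4, 5.3]
tcp_pos: [0.6075, -0.2002, 0.0369]
wrist_force: [-3.1, 2.6, 5.6]
tcp_pos: [0.6074, -0.2021, 0.0369]
wrist_force: [-3.7, 3.8, 6.8]
```

```bash
for i in 1 2; do python3 -m jog '0 0 -2 0 0; 0 0 0 0 0' | grep -E 'tcp|wri';done; python3 -m jog '0 0 -2 0 0; 0 0 0 0 0; 0 0 0 0 0; 0 0 0 0 0; 0 0 0 0 0' | grep -E 'tcp|wri'; python3 -m jog '0 0 0 0 0; 0 0 0 0 0; 0 0 0 0 0; 0 0 0 0 0; 0 0 0 0 0' | grep -E 'tcp|wri|grip'
```

```text
tcp_pos: [0.6074, -0.2035, 0.0369]
wrist_force: [-4.3, 5.9, 5.6]
tcp_pos: [0.6074, -0.2051, 0.0369]
wrist_force: [-3.9, 7.0, 6.1]
tcp_pos: [0.6074, -0.2067, 0.0369]
wrist_force: [-3.5, 7.8, 7.7]
tcp_pos: [0.6074, -0.2067, 0.0369]
wrist_force: [-3.7, 8.7, 7.2]
gripper_width: 0.32
gripper_force: 30.0
```

Pressed and held. Opening the jaw, then picking the prop up (centre expected at y ≈ −0.249).

```bash
python3 -m jog '0 0 2 0 0; 0 0 2 0 0; 0 0 2 0 0; 0 0 2 0 0; 0 0 4 0 0' | grep -E 'tcp|wri'; python3 -m jog '0 0 18 0 0; 0 0 22 0 0; 0 0 22 0 0; 0 0 18 0 0; 0 0 2 0 0' | grep -E 'tcp|wri'; python3 -m jog '0.6 0 0 0 0; 0.6 0 0 0 0; 0.6 0 0 0 0; 0.6 0 0 50 0; 0.6 0 0 6 0' | grep -E 'tcp|wri'
python3 - <<'E'
from seg import *
w=cam("wrist");keep(w,"w15");mm=lambda p:(np.array(p)*1000).round(1)
im=w["px"];hsv=cv2.cvtColor(im,cv2.COLOR_RGB2HSV)
m=((hsv[...,2]>110)&(hsv[...,1]>28)&(hsv[...,1]<110)&(hsv[...,0]>10)).astype(np.uint8)
m[:, :255]=0;m[:,380:]=0;m[190:]=0
n,l,st,ce=cv2.connectedComponentsWithStats(m)
for i in range(1,n):
  if st[i,4]>150: print(st[i],[mm(at(w,*q,.051)) for q in((st[i,0],st[i,1]),(st[i,0]+st[i,2],st[i,1]+st[i,3]))])
E
python3 -m jog '0.65 -1 -45 10 0; 0.65 0 -45 0 0; 0.65 0 -44 0 0; 0.65 0 0 -45 0; 0.65 0 0 -40 0' | grep -E 'tcp|wri'
```

```text
tcp_pos: [0.6075, -0.1978, 0.0369]
wrist_force: [-3.3, -2.8, 5.4]
tcp_pos: [0.6074, -0.1145, 0.0369]
wrist_force: [-3.5, -3.5, 6.3]
tcp_pos: [0.6107, -0.1151, 0.0959]
wrist_force: [1.1, -0.8, 0.1]
[ 299    0   54   82 4259] [array([ 624.2, -254.3,   51. ]), array([ 589.4, -206.5,   51. ])]
tcp_pos: [0.6056, -0.2495, 0.0147]
wrist_force: [0.2, -0.3, -1.3]
```

```bash
python3 -m jog '0.65 0 0 -13 0; 0.65 0 0 0 0; 0.65 0 0 -3 0; 0 0 0 0 0; 0 0 0 0 0' | grep -E 'tcp|wri';  python3 -m jog '0 0 0 0 0; 0 0 0 0 0; 0 0 0 0 0; 0 0 0 0 0' | grep -E 'tcp|wri|grip';python3 -m jog '0 0 0 30 0; 0 0 0 45 0; 0 0 0 45 0; 0 0 40 0 0; 0 0 50 0 0' | grep -E 'tcp|wri|grip'
```

```text
tcp_pos: [0.6073, -0.2489, 0.0022]
wrist_force: [-0.2, 0.5, 0.2]
tcp_pos: [0.6074, -0.2489, 0.0018]
wrist_force: [0.6, 1.4, 3.4]
gripper_width: 0.385
gripper_force: 30.0
tcp_pos: [0.6056, -0.1586, 0.1204]
wrist_force: [0.2, 0.9, -2.0]
gripper_width: 0.382
gripper_force: 30.0
```

```bash
python3 -m jog '0 -3 54 0 0; 0 -3 56 0 1; 0 -3 56 0 1; 0 -3 56 0 1; 0 -3 56 0 0.6' | grep -E 'tcp|wri|grip';   python3 -m jog '0 -3 36 0 0; 0 0 0 0 0; 0 0 0 0 0' | grep -E 'tcp|grip';  python3 - <<'E'
from seg import *
w=cam("wrist");keep(w,"w16");save(w,"w16.png");mm=lambda p:(np.array(p)*1000).round(1)
print(r.sense()["tcp_pos"])
E
```

```text
tcp_pos: [0.5903, 0.1204, 0.1199]
wrist_force: [0.9, 0.6, -0.9]
gripper_width: 0.388
gripper_force: 30.0
tcp_pos: [0.5878, 0.1544, 0.1201]
gripper_width: 0.388
gripper_force: 30.0
[0.58809707 0.15404713 0.12035252]
```

```bash
python3 -m jog '0 0 0 -45 0; 0 0 0 -45 0; 0 0 0 -20 0; 0 0 0 -6 0; 0 0 0 0 0' | grep -E 'tcp|wri|grip';  python3 -m jog '0 0 0 -5 0; 0 0 0 0 0' | grep -E 'tcp|wri|grip'; python3 -m jog '0.47 0 0 0 0;0.47 0 0 0 0; 0.47 0 0 0 0; 0.47 0 0 45 0; 0.47 0 0 55 0' | grep -E 'tcp|wri|grip'
```

```text
tcp_pos: [0.5892, 0.1544, 0.0055]
wrist_force: [-0.3, -0.3, -1.5]
gripper_width: 0.388
gripper_force: 30.0
tcp_pos: [0.5889, 0.1552, 0.0006]
wrist_force: [0.4, -0.4, -1.6]
gripper_width: 0.385
gripper_force: 30.0
tcp_pos: [0.5879, 0.1547, 0.1002]
wrist_force: [0.9, 0.4, -0.5]
gripper_width: 0.471
gripper_force: 0.0
```

```bash
python3 -m jog '0.3 -20 35 40 0; 0 -20 35 30 0; 0 -17 35 10 0; 0 0 0 0 0; 0 0 0 0 0' | grep tcp
python3 - <<'E'
from seg import *
w=cam("wrist");keep(w,"w17");mm=lambda p:(np.array(p)*1000).round(1)
b=load("w9")
im=w["px"];hsv=cv2.cvtColor(im,cv2.COLOR_RGB2HSV)
# low-saturation cream vs yellow wood
m=((hsv[...,1]<88)&(hsv[...,1]>15)&(hsv[...,2]>95)).astype(np.uint8); m[200:]=0; m[:,:160]=0; m[:,430:]=0
m=cv2.morphologyEx(m,cv2.MORPH_OPEN,np.ones((5,5),np.uint8))
n,l,st,ce=cv2.connectedComponentsWithStats(m)
for i in range(1,n):
  if st[i,4]>150:
    x,y,ww,hh,a=st[i]; print(st[i],[mm(at(w,*q,.036)) for q in((x,y),(x+ww,y+hh))])
t=cam("top");print("bar",np.argwhere((t["px"][190:240,215:290].sum(2)<190)).mean(0)[::-1]+[215,190])
E
```

```text
tcp_pos: [0.5314, 0.2598, 0.1798]
[ 309   17   39  106 3954] [array([550.7, 110.9,  36. ]), array([507.9, 200.4,  36. ])]
[ 247   27   40   87 3278] [array([605.8, 122.5,  36. ]), array([567.4, 195.8,  36. ])]
[ 373   35   51  129 4625] [array([492.3, 121.7,  36. ]), array([428. , 235.7,  36. ])]
bar [223.33928571 211.86363636]
```

Run:
```python
from seg import *
mm=lambda p:(np.array(p)*1000).round(1)
def blob(c,lo,hi):
    hsv=cv2.cvtColor(c["px"],cv2.COLOR_RGB2HSV)
    m=((hsv[...,1]<88)&(hsv[...,1]>15)&(hsv[...,2]>95)).astype(np.uint8); m[200:]=0; m[:,:lo]=0; m[:,hi:]=0
    m=cv2.morphologyEx(m,cv2.MORPH_OPEN,np.ones((5,5),np.uint8))
    for v in(38,50,60,90,110,126,132,138,144,150,156,160):
        u=np.flatnonzero(m[v]); print(v,(u.min(),u.max(),u.size) if u.size else None,end=" ")
    print()
a=load("w9");b=load("w17")
blob(a,310,400);blob(b,350,440)
```

```text
38 (np.int64(332), np.int64(371), 40) 50 (np.int64(331), np.int64(369), 39) 60 (np.int64(331), np.int64(367), 37) 90 (np.int64(335), np.int64(365), 31) 110 (np.int64(335), np.int64(366), 32) 126 (np.int64(335), np.int64(366), 32) 132 (np.int64(330), np.int64(372), 43) 138 (np.int64(330), np.int64(373), 44) 144 (np.int64(329), np.int64(373), 45) 150 (np.int64(328), np.int64(371), 44) 156 (np.int64(329), np.int64(368), 40) 160 None 
38 (np.int64(378), np.int64(416), 39) 50 (np.int64(377), np.int64(416), 40) 60 (np.int64(374), np.int64(412), 38) 90 (np.int64(383), np.int64(412), 30) 110 (np.int64(383), np.int64(414), 32) 126 (np.int64(384), np.int64(414), 31) 132 (np.int64(380), np.int64(415), 36) 138 (np.int64(379), np.int64(422), 44) 144 (np.int64(379), np.int64(423), 45) 150 (np.int64(378), np.int64(422), 45) 156 (np.int64(375), np.int64(418), 44) 160 (np.int64(375), np.int64(414), 40)
```

Run:
```python
from seg import *
mm=lambda p:(np.array(p)*1000).round(1)
a=load("w9");b=load("w17")
print(a["o"],b["o"])
for n,p,q in(("-y",(351.5,40),(397,42)),("waist90",(350,90),(397.5,92)),("waist126",(350.5,118),(398.5,121)),("+y",(351.5,140),(400.5,143))):
    print(n,mm(tri([(a,*p),(b,*q)])))
# expected disparity at z=.042
for y in(.125,.178,.225):
  for z in(.042,.09): print(y,z,proj(a,[.468,y,z]).round(1),proj(b,[.468,y,z]).round(1))
```

```text
[0.49531    0.17998396 0.36739451] [0.53652983 0.17822509 0.3700663 ]
-y [469.3 126.9  32.9]
waist90 [469.2 170.8  60.9]
waist126 [467.6 194.2  72.3]
+y [466.3 211.4  84.3]
0.125 0.042 [354.2  34.5] [400.7  39.8]
0.125 0.09 [360.7  22.9] [415.3  29.4]
0.178 0.042 [348.8  97.4] [393.1 101.8]
0.178 0.09 [354.   97.4] [405.6 102.6]
0.225 0.042 [344.5 148.2] [387.  151.8]
0.225 0.09 [348.7 156.5] [397.8 160.6]
```

The triangulation shows the waisted prop is tilted, with its +y end resting on the well's lip (z ≈ 84 mm against 33 mm at the other end). I'll re-grip it at the waist, shift it toward −y and lay it flat.

```bash
python3 -m jog '0.42 -31 -43 0 0; 0.42 -32 -44 0 0; 0.42 0 0 -40 0; 0.42 0 0 -40 0; 0.42 0 0 0 0' | grep -E 'tcp|grip'; python3 -m jog '0.42 0 0 0 0; 0.42 0 0 0 0' | grep -E 'tcp|grip'
python3 - <<'E'
from seg import *
t=r.sense();print(t["tcp_pos"],t["ee_rot"][0])
E
```

```text
tcp_pos: [0.4668, 0.1707, 0.0975]
gripper_width: 0.403
gripper_force: 0.0
tcp_pos: [0.47, 0.1738, 0.1017]
gripper_width: 0.418
gripper_force: 0.0
[0.46996302 0.17377741 0.10173002] [ 0.06359824 -0.99797186  0.00272573]
```

```bash
python3 -m jog '0.42 -1 0 -40 0; 0.42 0 0 -20 0; 0.42 0 0 0 0' | grep -E 'tcp|wri'; for i in 1 2 3; do python3 -m jog '0.42 0 0 -10 0; 0.42 0 0 0 0; 0.42 0 0 0 0' | grep -E 'tcp|wri'; done
```

```text
tcp_pos: [0.4675, 0.1729, 0.0399]
wrist_force: [0.5, -0.5, 1.0]
tcp_pos: [0.4681, 0.1734, 0.0308]
wrist_force: [0.6, 0.3, 0.4]
tcp_pos: [0.4677, 0.1731, 0.02]
wrist_force: [-0.1, 0.2, 0.6]
tcp_pos: [0.4677, 0.1731, 0.01]
wrist_force: [0.3, 0.2, -0.8]
```

```bash
python3 -m jog '0 0 0 0 0; 0 0 0 0 0; 0 0 0 0 0; 0 0 0 0 0; 0 0 0 0 0' | grep -E 'tcp|wri|grip'; python3 -m jog '0 0 0 20 0; 0 0 0 20 0; 0 0 0 0 0; 0 0 0 0 0; 0 0 0 0 0' | grep -E 'tcp|wri|grip'
```

```text
tcp_pos: [0.468, 0.1733, 0.0103]
wrist_force: [0.9, -1.0, -0.1]
gripper_width: 0.298
gripper_force: 29.9
tcp_pos: [0.4669, 0.1726, 0.0491]
wrist_force: [-0.4, -0.2, -2.4]
gripper_width: 0.296
gripper_force: 29.9
```

```bash
python3 -m jog '0 1 -13 0 0; 0 1 -14 0 0; 0 0 0 -20 0; 0 0 0 -16 0; 0 0 0 0 0' | grep -E 'tcp|wri|grip'; for i in 1 2 3 4; do python3 -m jog '0 0 0 -3 0; 0 0 0 0 0' | grep -E 'tcp|wri'; done
```

```text
tcp_pos: [0.4687, 0.1445, 0.0131]
wrist_force: [-0.4, 0.4, -2.4]
gripper_width: 0.299
gripper_force: 29.9
tcp_pos: [0.47, 0.1461, 0.0116]
wrist_force: [0.1, 0.6, -2.3]
tcp_pos: [0.4703, 0.147, 0.0095]
wrist_force: [-3.0, 2.4, 5.9]
tcp_pos: [0.4711, 0.1482, 0.0072]
wrist_force: [-4.1, 5.0, 9.5]
tcp_pos: [0.472, 0.149, 0.0046]
wrist_force: [-3.7, 5.6, 10.0]
```

```bash
for i in 1 2 3; do python3 -m jog '0 0 0 -3 0; 0 0 0 0 0' | grep -E 'tcp|wri'; done;  python3 -m jog '0.42 0 0 0 0; 0.42 0 0 0 0; 0.42 0 0 0 0; 0.42 0 0 0 0; 0.42 0 0 45 0' | grep -E 'tcp|wri|grip'; python3 -m jog '0.42 15 30 45 0; 0.3 15 30 30 0; 0.1 15 30 10 0; 0 15 10 0 0; 0 0 0 0 0' | grep tcp; python3 -m jog '0 0 0 0 0; 0 0 0 0 0' | grep tcp
python3 - <<'E'
from seg import *
w=cam("wrist");keep(w,"w18");mm=lambda p:(np.array(p)*1000).round(1)
hsv=cv2.cvtColor(w["px"],cv2.COLOR_RGB2HSV)
m=((hsv[...,1]<88)&(hsv[...,1]>15)&(hsv[...,2]>95)).astype(np.uint8); m[200:]=0; m[:,:160]=0; m[:,430:]=0
m=cv2.morphologyEx(m,cv2.MORPH_OPEN,np.ones((5,5),np.uint8))
n,l,st,ce=cv2.connectedComponentsWithStats(m)
for i in range(1,n):
  if st[i,4]>150:
    x,y,ww,hh,a=st[i]; print(st[i],[mm(at(w,*q,.036)) for q in((x,y),(x+ww,y+hh))])
    L=l==i; print([(v,np.flatnonzero(L[v]).min(),np.flatnonzero(L[v]).max()) for v in range(y+3,y+hh,8) if L[v].any()])
E
```

```text
tcp_pos: [0.4729, 0.1495, 0.0018]
wrist_force: [-2.4, 6.2, 9.4]
tcp_pos: [0.4735, 0.1498, -0.0011]
wrist_force: [-1.9, 6.1, 8.9]
tcp_pos: [0.4739, 0.1499, -0.0041]
wrist_force: [-0.5, 6.5, 8.5]
tcp_pos: [0.4672, 0.1444, 0.0357]
wrist_force: [1.3, 0.6, 0.1]
gripper_width: 0.421
gripper_force: 0.0
tcp_pos: [0.5299, 0.2465, 0.1225]
tcp_pos: [0.5291, 0.2453, 0.123]
[ 377   14   53  152 5805] [array([495.9, 102.7,  36. ]), array([438.8, 212.8,  36. ])]
[(17, np.int64(384), np.int64(429)), (25, np.int64(383), np.int64(429)), (33, np.int64(382), np.int64(429)), (41, np.int64(379), np.int64(422)), (49, np.int64(387), np.int64(422)), (57, np.int64(386), np.int64(421)), (65, np.int64(386), np.int64(421)), (73, np.int64(386), np.int64(420)), (81, np.int64(385), np.int64(419)), (89, np.int64(385), np.int64(419)), (97, np.int64(384), np.int64(418)), (105, np.int64(384), np.int64(417)), (113, np.int64(383), np.int64(417)), (121, np.int64(383), np.int64(416)), (129, np.int64(383), np.int64(416)), (137, np.int64(382), np.int64(415)), (145, np.int64(378), np.int64(416)), (153, np.int64(377), np.int64
[... 577 characters left out ...]
int64(304), np.int64(346)), (128, np.int64(304), np.int64(346)), (136, np.int64(304), np.int64(346)), (144, np.int64(305), np.int64(345))]
[ 229   33   49  102 4693] [array([604.9, 122.3,  36. ]), array([566.4, 195.2,  36. ])]
[(36, np.int64(229), np.int64(272)), (44, np.int64(229), np.int64(274)), (52, np.int64(230), np.int64(275)), (60, np.int64(230), np.int64(275)), (68, np.int64(231), np.int64(275)), (76, np.int64(232), np.int64(275)), (84, np.int64(232), np.int64(275)), (92, np.int64(229), np.int64(276)), (100, np.int64(229), np.int64(276)), (108, np.int64(230), np.int64(277)), (116, np.int64(231), np.int64(277)), (124, np.int64(231), np.int64(277)), (132, np.int64(231), np.int64(275))]
```

```bash
python3 -m jog '0 -4 40 0 0; 0 -4 40 0 0; 0 -3 40 0 0; 0 0 0 0 0; 0 0 0 0 0' | grep tcp; python3 -m jog '0 0 0 -40 0; 0 0 0 -30 0; 0 0 0 0 0; 0 0 0 -8 0; 0 0 0 0 0' | grep -E 'tcp|wri'
```

```text
tcp_pos: [0.5183, 0.3654, 0.123]
tcp_pos: [0.5191, 0.3661, 0.046]
wrist_force: [-0.1, -0.3, 0.0]
```

```bash
python3 -m jog '0 1 -12 0 0; 0 1 -15 0 0; 0 1 -18 0 0; 0 1 -18 0 0; 0 1 -18 0 0' | grep -E 'tcp|wri'; python3 -m jog '0 1 -18 0 0; 0 1 -18 0 0; 0 1 -18 0 0; 0 1 -15 0 0; 0 1 -10 0 0' | grep -E 'tcp|wri'; for i in 1 2; do python3 -m jog '0 0 -6 0 0; 0 0 0 0 0' | grep -E 'tcp|wri'; done
```

```text
tcp_pos: [0.5248, 0.2844, 0.0459]
wrist_force: [1.7, 2.9, 0.8]
tcp_pos: [0.5281, 0.2047, 0.045]
wrist_force: [-0.3, 2.7, 2.0]
tcp_pos: [0.5276, 0.1988, 0.0445]
wrist_force: [0.3, 0.0, 0.6]
tcp_pos: [0.528, 0.1935, 0.0448]
wrist_force: [-0.1, 0.3, 0.0]
```

```bash
for i in 1 2 3 4 5 6; do python3 -m jog '0 0 -4 0 0; 0 0 0 0 0' | grep -E 'tcp|wri'; done
```

```text
tcp_pos: [0.5285, 0.1898, 0.045]
wrist_force: [-0.5, 0.8, -0.4]
tcp_pos: [0.5288, 0.1859, 0.0452]
wrist_force: [1.0, 2.2, -0.7]
tcp_pos: [0.5289, 0.1819, 0.0453]
wrist_force: [0.4, 1.1, -0.5]
tcp_pos: [0.529, 0.1779, 0.0454]
wrist_force: [1.1, 0.6, -0.1]
tcp_pos: [0.5292, 0.1757, 0.0454]
wrist_force: [-1.2, 7.2, -0.4]
tcp_pos: [0.5294, 0.1758, 0.0455]
wrist_force: [-5.9, 19.2, -2.0]
```

```bash
python3 -m jog '0 0 15 0 0; 0 0 10 40 0; 0 0 40 50 0; 0 0 50 30 0; 0 0 60 0 0' | grep tcp; python3 -m jog '0 0 60 0 0; 0 0 0 0 0; 0 0 0 0 0' | grep -E 'tcp|wri|time'
python3 - <<'E'
from seg import *
t=cam("top");t0=load("top0")
for c in(t0,t):
    g=c["px"][200:218,266:290].sum(2); p=np.argwhere(g<200); print(len(p),p.mean(0)[::-1]+[266,200])
    print(cv2.absdiff(t["px"],t0["px"])[172:245,250:310].mean())
E
```

```text
tcp_pos: [0.5301, 0.3453, 0.168]
time_s: 86.92
tcp_pos: [0.5283, 0.4032, 0.1632]
wrist_force: [-0.0, -0.2, -0.0]
40 [275.65 209.2 ]
33.74292237442923
126 [274.55555556 208.47619048]
33.74292237442923
```

```bash
python3 -c "
from station import r
print(r.finish_job())"
```

```text
the job is handed in; nothing more can be done
None
```

I pressed the three props present (waisted, flat, then stepped; no bar on the bench) one at a time in the caliper for over a second each, put them in the well, slid the cover shut to its stop and handed the job in; the verdict was not shown.

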